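# Pry the spring clip off a trolley wheel's axle

## Robot

A 6-joint arm with a two-finger parallel gripper is mounted at the origin on the work surface. World frame = base frame: x ahead of the robot, y to its left, z up, the work surface at z = 0. Lengths are in m, angles in rad, forces in N, time in s.
With the tool pointing down it reaches from about 0.35 to 0.775 m from the base axis. Payload 5.5 kg.
Tool frame: the origin (TCP) lies between the finger pads; the fingertips stand env.nose_length ahead of it and the grasp point (between the pads) lies 8 mm behind it (env.nose_length is the distance from the TCP to the fingertips, in m); z points along the fingers, y is the direction in which the jaws open and shut (so a half turn about z gives the same grasp; the last joint's range is limited). The gripper opens to 85 mm and grips with 20 to 120 N. Pads are 22 mm wide; open, the fingers measure 114 mm over their backs; the gripper's body (76 mm by 85 mm) begins 54 mm behind the grasp point. The pads swing forward as they close: fully open they stand 13 mm farther back than shut.
Start: joints at [-1.357, 0.313, 0.046, 1.304, 0, 1.431], TCP at [0.199, -0.539, 0.242] pointing down, gripper open.
Joint ranges: [-2.76, 2.76], [-0.86, 1.69], [-1.03, 1.26], [-2.2, 2.34], [-1.47, 1.5], [-3.14, 3.14]. Speed limits (rad/s): [2.57, 2.57, 3.14, 3.14, 3.14, 3.14].

## Interface

Orientations are given as a unit quaternion [w, x, y, z].
In Python, from workcell import env gives the robot as it stands. The module is installed in compiled form; this text tells all that it offers.
- The arm moves only by the shell command python3 -m creep 'ROWS' [FORCE]. ROWS is a JSON object of lists of equal length, an entry for each row: "hand": the finger opening in mm, from 0 to 85.4; "delta_pos": the shift along the tool's x, y, z scaled (see below), a list of three; "turn": the turn about the tool's z scaled (see below). In form: {"hand": [hand, ...], "delta_pos": [[dx, dy, dz], ...], "turn": [turn, ...]}. A call has exactly 5 rows; each row shifts and turns the commanded pose from where the row before left it, along the tool's axes as they then stand; what a row does not reach is not made up. The controller multiplies each number of a shift by 0.8 m and each number of a turn by 5 degrees. A row lasts 1/12 s, in which the tool goes at most 41.7 mm and 7.16 degrees, less where a joint would pass 70% of its speed; a pose out of reach is approached as far as the arm can. A call with a number of a shift or a turn outside -1 to 1 is refused whole. A call with a gripper value outside its range is refused whole. The fingers move at their own pace and stop on an object; FORCE is the grip in N (left out, the last holds). Time passes only in rows, so rows that do not move let the fingers close, or fill a call up. It gives the time, the measured TCP pose, the force and the opening at its end, in the units of the state.
- env.get_state(): the state, without advancing time (a new reading comes with each control period).
- env.read_camera(name): name is "scene" or "top" or "wrist"; returns a dict with "pixels" (400x640x3 uint8, red, green, blue), "depth" (400x640 float32, m along the optical axis (not along the pixel's ray), 0 where there is no reading), "fx", "fy", "cx", "cy" (pixels), "D" ([k1, k2, p1, p2, k3] as OpenCV has them; the pictures are not rectified), "origin" and "orientation" of the camera in the world. Camera axes: x right, y down, z forward; pixel columns grow to the right and rows downward; lengths in m; the calibration is good to about 2 mm. A picture is of the moment at which its call begins.
- env.hand_in(): hands the job in, once; it reports no verdict.
Trained networks look in the newest picture that a camera, given by its name, has taken for a name from the list of things; names that differ only in an ending like _2 or _b are one class to them, and where a whole thing is asked for, a point or a joint stands for the part that bears it (a point fixed in the world has none). Each returns a list of dicts, best first, with "score" (0 to 1); they miss things now and then, are a little off and sometimes report something else, mostly with a low value. They report only what shows in the picture. A call takes as long as a camera call. They do not tell look-alikes from the thing itself.
- env.find_in(camera, target): "location" ([row, column] in pixels, amid what is visible of it).
- env.pinpoint(camera, target): "location" ([row, column] in pixels: a listed point, or the origin of a listed thing).
The state is a dict: "clock": time; "joint_pos": joint angles; "qvel": joint speeds; "tau": joint torques, N m; "tcp_pos": TCP position; "orientation": TCP orientation; "wrist_force": force on the tool from outside, world axes, zero at the start; "ft_torque": the same for the moment, N m; "finger_gap": finger opening in m.
Only numpy, scipy, OpenCV 4.12 (cv2) and the standard library are available. Lean on these libraries where they do the work, as an engineer would, in place of code of your own. Each camera call takes 0.05 s, during which the arm holds its last target.

## Task

Take the hooked pick from the tool rack, put its hook down through the eye of the spring clip that retains the trolley wheel, catch the toe under the clip's outer bar, and gently pry the clip straight out of its groove, off the axle, without forcing it, bearing down on the wheel or touching the clip with the gripper. Leave the clip lying on the wheel, put the pick back standing in its hole in the rack, and leave everything else as it is.

Things in the scene. Friction and masses are not known exactly. Their poses are not given: they have to be found in the camera images.
- wheel: Trolley wheel lying flat, fixed on the bench: steel plate 170 x 170 x 10 mm, black tyre 156 mm across, grey side face (132 mm across) at height 53 mm; in its middle a dark steel boss 40 mm across rising to 60 mm, with the axle stub. Origin on the axle line at bench height, z up. Must not be pressed with the pick by more than 30 N.
- axle: Fixed steel axle stub standing on the wheel's boss. Origin on the axle line at the boss's top, 60 mm above the bench; the groove (core 16 mm across, 5.5 mm high) starts here; above it a cap 24 mm across, its top 75.5 mm above the bench.
- clip: Steel spring clip, 4 mm thick, flat in the groove on the boss (underside 60 mm above the bench). Origin on its underside, at the start on the axle line. z up; x points from the axle out through the pull eye. Two sprung jaws (x -8 to 13 mm, 29 mm wide over both) embrace the core, open to -x; back plate x 8 to 24 mm, 20 mm wide (28 at the eye). Turns about the axle if pushed or pulled off-centre.
- clip_back (a point): Middle of the clip's back plate (clip x 16 mm). The eye: rectangular hole, clip x 24 to 36 mm, 7 mm wide; in this used clip it is bent up to 6.5 mm to either side (y): feel or look for it. Outer bar x 36 to 41 mm, 30 mm wide. 7 mm free below, to the wheel's face. Pulled away from the axle with 8 to 16 N it springs off; free of the core after 16 mm, of the cap after 20. Bends (fails) above 25 N.
- pick: Hooked pick standing in a rack hole, origin then 20 mm above the bench. Origin at the hook's bottom on the shank line, z up, x along the toe. Toe 4 mm high, 5 mm wide, from -2.5 to 7 mm in x; shank 5 mm across up to 30 mm; collar 40 mm across from 30 to 34 mm, with a lug to 27 mm on the toe's side; square wooden handle 18 x 18 mm, 34 to 79 mm, its sides square to the toe. About 90 g.
- hook_toe (a point): Front end of the toe, 7 mm from the shank line, 2 mm above the pick's origin.
- rack: Fixed grey tool rack: plate 70 x 170 x 8 mm, top 50 mm above the bench, on legs at its two ends, with two through holes 22 mm across, 42 mm either side of its middle along its y. Origin at bench height, z up. The tools stand in the holes on their collars.
- hole_right (a point): Centre of the rack's hole at y -42 mm, at the plate's top.
- hole_left (a point): Centre of the rack's hole at y +42 mm, at the plate's top.
- awl: Straight awl with a round wooden handle 21 mm across (34 to 84 mm above its point), collar 40 mm across, no toe and no lug. Stands in the other hole. Leave alone.
- oil_can: Aluminium can 52 mm across, 110 mm high, standing on the bench. Origin under its centre. Leave alone.
- washer: Loose steel washer 40 mm across, 4 mm thick, on the bench. Leave alone.
Mind the look-alikes: they are no part of the job. Of the things that look like the wheel, take the one that is farthest to the robot's right at the start.

How it is judged:
By the outcome, as a careful person would: the job done as asked, in the order asked, and still so for the second after the job is handed in, with the robot touching nothing.
It also fails if it takes over 72 s, if anything falls off the work surface, if the arm or the gripper's body presses on something with over 40 N, if the wrist force passes 120 N, or if a joint passes its speed limit or range.

## Working session

There is one attempt and no reset: what is moved stays moved. The work goes in short steps, Python scripts to look and compute and a shell command to move; the robot and the scene stay as the last step left them, time stands still between calls to the robot, and variables do not carry over. Pictures are saved under pics/ and viewed, and the job is handed in when it is done.

```bash
mkdir -p pics; cat > h.py <<'E'
import numpy as np, cv2
from workcell import env
from scipy.spatial.transform import Rotation as R
def rot(q): return R.from_quat([q[1],q[2],q[3],q[0]]).as_matrix()
def cam(n,save=None):
    c=env.read_camera(n)
    if save: cv2.imwrite('pics/'+save,cv2.cvtColor(c['pixels'],cv2.COLOR_RGB2BGR))
    return c
def ray(c,rc):
    K=np.array([[c['fx'],0,c['cx']],[0,c['fy'],c['cy']],[0,0,1]],float)
    p=cv2.undistortPoints(np.array([[[rc[1],rc[0]]]],float),K,np.array(c['D'],float))[0,0]
    return rot(c['orientation'])@np.array([p[0],p[1],1.])
def atz(c,rc,z):
    d=ray(c,rc); o=np.array(c['origin']); return o+d*(z-o[2])/d[2]
def dep(c,rc):
    r,k=int(round(rc[0])),int(round(rc[1])); return np.array(c['origin'])+ray(c,rc)*c['depth'][r,k]
def proj(c,P):
    K=np.array([[c['fx'],0,c['cx']],[0,c['fy'],c['cy']],[0,0,1]],float)
    M=rot(c['orientation']).T; p=(M@(np.atleast_2d(P)-np.array(c['origin'])).T).T
    q,_=cv2.projectPoints(p,np.zeros(3),np.zeros(3),K,np.array(c['D'],float)); return q[:,0,::-1]
E
python3 - <<'E'
from h import *
np.set_printoptions(precision=4,suppress=True)
s=env.get_state(); print({k:np.round(v,3) for k,v in s.items()}, env.nose_length)
for n in ['scene','top','wrist']:
    c=cam(n,n+'0.png'); print(n,c['origin'],c['orientation'],c['fx'])
    for t in ['wheel','axle','clip','clip_back','pick','hook_toe','rack','hole_right','hole_left','awl','oil_can','washer']:
        for d in env.pinpoint(n,t)[:3]:
            print(n,t,round(d['score'],2),np.round(d['location'],1),dep(c,d['location']))
E
```

```text
{'clock': np.float64(0.0), 'joint_pos': array([-1.357,  0.314,  0.045,  1.304, -0.   ,  1.431]), 'qvel': array([-0.002, -0.002, -0.   , -0.001, -0.001, -0.   ]), 'tau': array([ -0.   , -48.063,  29.853,   0.02 ,  -0.   ,   0.   ]), 'tcp_pos': array([ 0.199, -0.539,  0.241]), 'orientation': array([-0.001,  0.984,  0.176, -0.   ]), 'wrist_force': array([ 0.763, -0.196,  0.48 ]), 'ft_torque': array([-0.035,  0.019, -0.041]), 'finger_gap': np.float64(0.085)} 0.011
scene [ 1.221  -0.0616  0.82  ] [-0.274   0.6757  0.6286 -0.2705] 402.5143140900649
scene wheel 0.89 [146.8 415.8] [0.2333 0.2871 0.0506]
scene wheel 0.76 [235.8 347.2] [0.5829 0.0312 0.0581]
scene axle 0.62 [128.7 420.9] [0.1764 0.3135 0.078 ]
scene axle 0.42 [216. 350.] [0.5309 0.0438 0.0731]
scene clip 0.67 [220.2 347.4] [0.546  0.0354 0.0745]
scene clip 0.41 [224.  348.1] [0.5483 0.0373 0.0627]
scene clip 0.25 [223.2 352. ] [0.5481 0.0471 0.0646]
scene clip_back 0.65 [218.5 350.7] [0.5419 0.0442 0.0755]
scene clip_back 0.46 [219.5 351.8] [0.5454 0.0465 0.0754]
scene pick 0.8 [225.6 223.1] [ 0.5176 -0.2826  0.0513]
scene hoo
[... 891 characters left out ...]
5 0.0644]
top pick 0.49 [199.5 407.7] [ 0.4886 -0.2783  0.055 ]
top hook_toe 0.44 [196.4 412.5] [ 0.4966 -0.2908  0.0663]
top rack 0.91 [203.6 397.5] [ 0.4775 -0.2479  0.05  ]
top rack 0.46 [206.1 388.2] [ 0.4705 -0.2188  0.0543]
top hole_right 0.61 [198.5 411.6] [ 0.4893 -0.2851  0.0795]
top hole_left 0.83 [205.3 386.3] [ 0.4703 -0.2069  0.0957]
top hole_left 0.41 [189.2 302.4] [0.5277 0.0366 0.0676]
top awl 0.75 [190.2 300.2] [0.5253 0.0434 0.0636]
top awl 0.68 [205.5 382. ] [ 0.473  -0.2004  0.0532]
top oil_can 0.85 [127.6 232.7] [0.7189 0.2406 0.077 ]
top washer 0.58 [243.2 344.1] [ 0.3628 -0.0855  0.0028]
wrist [ 0.279  -0.5097  0.3745] [ 0.1352  0.8093 -0.5637 -0.0948] 295.169509968912
```

View pics/scene0.png

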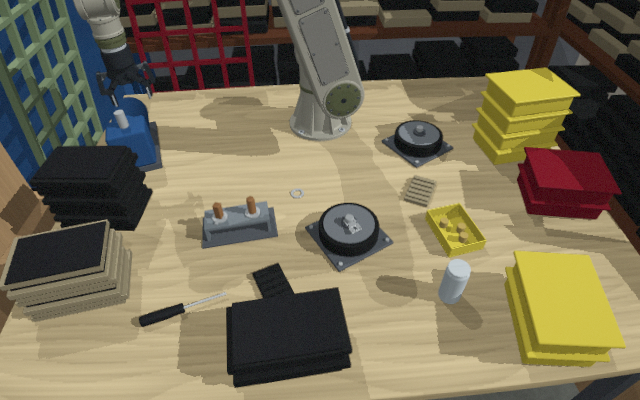

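View pics/top0.png

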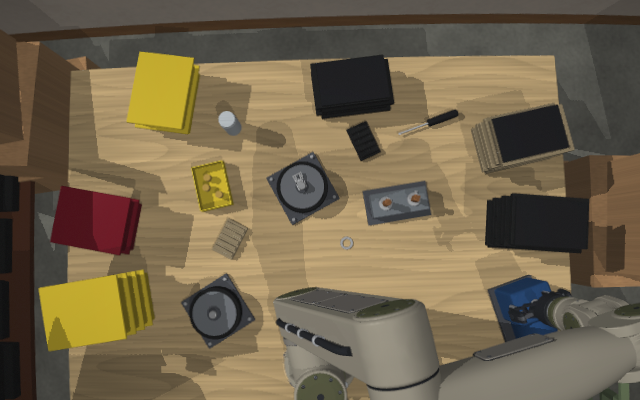

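The wheel to the right, at about (0.53, 0.04), has the clip. The rack holds two tools, with the pick apparently at the right. I'll zoom in on both.

```bash
python3 - <<'E'
import cv2,numpy as np
t=cv2.imread('pics/top0.png'); s=cv2.imread('pics/scene0.png')
f=lambda im,r,c,h,w:cv2.resize(im[r:r+h,c:c+w],(400,300),interpolation=cv2.INTER_CUBIC)
a=np.vstack([np.hstack([f(t,165,270,45,60),f(t,180,365,48,64)]),np.hstack([f(s,195,310,60,80),f(s,190,200,60,80)])])
cv2.imwrite('pics/z0.png',a)
from h import *
print(env.get_state()['clock'])
E
```

```text
1.95
```

View pics/z0.png

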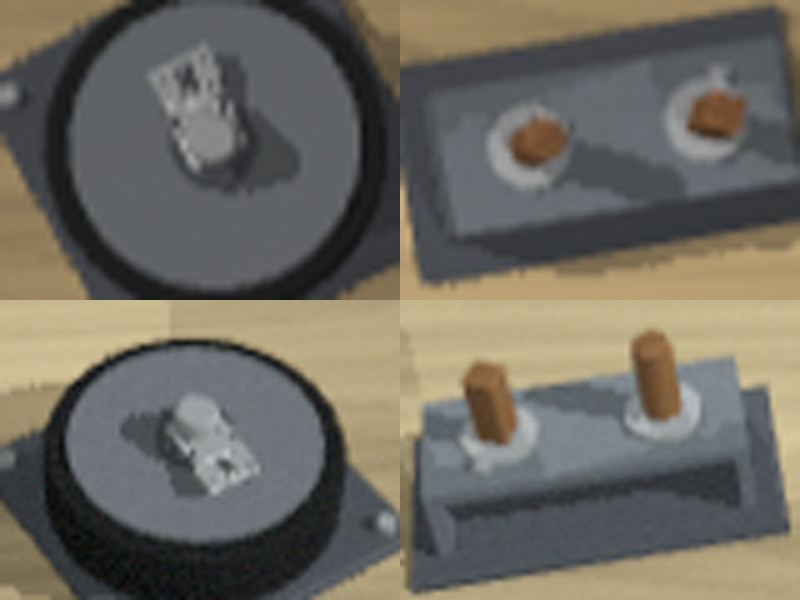

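View pics/wrist0.png

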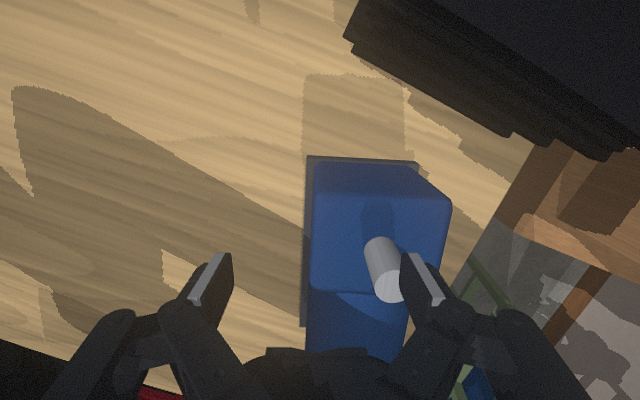

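```bash
python3 - <<'E'
from h import *
np.set_printoptions(precision=4,suppress=True)
s=env.get_state(); T=rot(s['orientation']); c=env.read_camera('wrist')
print('tool axes\n',T)
Rc=rot(c['orientation']); print('cam in tool',T.T@(np.array(c['origin'])-s['tcp_pos'])); print(T.T@Rc)
# depth at rack & clip from top: direction estimates
t=env.read_camera('top')
for rc in [(180+118/6.25,365+305/6.25),(180+72/6.25,365+320/6.25)]: print(atz(t,rc,0.053))
for rc in [(180+110/6.25,365+317/6.25)]: print('handle top',atz(t,rc,0.099), dep(t,rc))
for rc in [(165+135/6.67,270+210/6.67)]: print('cap',atz(t,rc,.0755))
for rc in [(165+75/6.67,270+182/6.67)]: print('eye',atz(t,rc,.064))
E
```

```text
tool axes
 [[ 0.9381  0.3465  0.    ]
 [ 0.3465 -0.9381 -0.0001]
 [-0.      0.0001 -1.    ]]
cam in tool [ 0.0852 -0.0002 -0.1321]
[[ 0.0001 -0.9455 -0.3257]
 [ 1.      0.0005 -0.001 ]
 [ 0.0011 -0.3257  0.9455]]
[ 0.4901 -0.2972  0.053 ]
[ 0.5121 -0.3055  0.053 ]
handle top [ 0.49   -0.2931  0.099 ] [ 0.4899 -0.2929  0.1   ]
cap [0.5386 0.0387 0.0755]
eye [0.5675 0.051  0.064 ]
```

```bash

python3 -m creep '{"hand":[85,85,85,85,85],"delta_pos":[[0.0448,-0.0163,-0.01],[0.0448,-0.0163,-0.01],[0.0448,-0.0163,0],[0.0448,-0.0163,0],[0.0448,-0.0163,0]],"turn":[0,0,0,0,0]}' 
python3 -m creep '{"hand":[50,50,50,50,50],"delta_pos":[[0.0448,-0.0163,0],[0.0448,-0.0163,0],[0.0448,-0.0163,0],[0.0448,-0.0163,0],[0.0448,-0.0163,0]],"turn":[0,0,0,0,0]}' 
python3 -m creep '{"hand":[50,50,50,50,50],"delta_pos":[[0,0,0],[0,0,0],[0,0,0],[0,0,0],[0,0,0]],"turn":[-1,-1,-1,-1,-1]}' 
python3 -m creep '{"hand":[50,50,50,50,50],"delta_pos":[[0,0,0],[0,0,0],[0,0,0],[0,0,0],[0,0,0]],"turn":[-1,-1,-1,-1,-1]}' 
python3 - <<'E'
from h import *
np.set_printoptions(precision=4,suppress=True)
s=env.get_state(); print(s['tcp_pos'],rot(s['orientation'])[:,0],s['joint_pos'],s['clock'],s['finger_gap'])
c=cam('wrist','w1.png')
for t in ['pick','hook_toe','hole_right','hole_left','rack','awl']:
    for d in env.pinpoint('wrist',t)[:2]: print(t,round(d['score'],2),np.round(d['location'],1),dep(c,d['location']),atz(c,d['location'],.05))
E
```

```text
clock: 2.47
tcp_pos: [0.3458, -0.4151, 0.2586]
orientation: [0.0, 0.984, 0.176, 0.0]
wrist_force: [0.5, -1.0, 0.4]
finger_gap: 0.085
clock: 2.88
tcp_pos: [0.4915, -0.2915, 0.2585]
orientation: [0.0, 0.984, 0.176, 0.0]
wrist_force: [-0.1, -0.2, 0.3]
finger_gap: 0.0501
clock: 3.3
tcp_pos: [0.4904, -0.2927, 0.2583]
orientation: [0.0, 0.922, 0.387, -0.0]
wrist_force: [0.5, -0.2, -0.4]
finger_gap: 0.0499
clock: 3.72
tcp_pos: [0.4902, -0.2929, 0.2583]
orientation: [0.0, 0.817, 0.577, -0.0]
wrist_force: [-0.6, -0.1, -0.1]
finger_gap: 0.0501
[ 0.4902 -0.2929  0.2583] [ 0.3335  0.9427 -0.0001] [-0.6791  0.3018  0.0693  1.3382 -0.0001  1.2317] 3.7167 0.05010751929980623
pick 0.84 [166.  316.1] [ 0.4933 -0.2865  0.0655] [ 0.4921 -0.29    0.05  ]
hook_toe 0.96 [164.5 317.8] [ 0.4951 -0.2873  0.0577] [ 0.4945 -0.289   0.05  ]
hook_toe 0.58 [103.6 283.3] [ 0.4874 -0.2113  0.1036] [ 0.4814 -0.211   0.05  ]
hole_right 0.65 [167.5 316.2] [ 0.4937 -0.2856  0.0766] [ 0.4916 -0.2918  0.05  ]
hole_left 0.75 [106.2 279.4] [ 0.4831 -0.2123  0.104 ] [ 0.4763 -0.2121  0.05  ]
rack 0.93 [128.8 300.5] [ 0.4898 -0.2433  0.0499] [ 0.4898 -0.2433  0.05  ]
awl 0.93 [101.4 285.2] [ 0.4892 -0.21    0.0983] [ 0.4843 -0.2095  0.05  ]
```

View pics/w1.png

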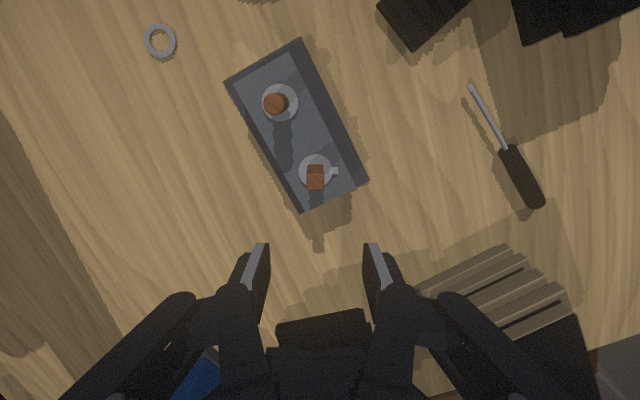

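```bash
cat > seg.py <<'E'
from h import *
E
python3 - <<'E'
from h import *
np.set_printoptions(precision=4,suppress=True)
im=cv2.imread('pics/w1.png'); a=im[145:205,275:355]; cv2.imwrite('pics/w1z.png',cv2.resize(a,(800,600),interpolation=cv2.INTER_CUBIC))
c=env.read_camera('wrist'); D=c['depth']; px=c['pixels'].astype(int)
m=(px[:,:,0]>px[:,:,2]*1.9)&(px[:,:,0]>60); m[:150]=0;m[200:]=0;m[:,:295]=0;m[:,335:]=0
rr,cc=np.nonzero(m); P=np.array([dep(c,(r,k)) for r,k in zip(rr,cc)])
print(len(P),np.percentile(P[:,2],[0,25,50,75,100]))
top=P[(P[:,2]>.094)&(P[:,2]<.104)]; print('top',len(top),top.mean(0))
tt=m&False
for r,k,p in zip(rr,cc,P):
    if .094<p[2]<.104: tt[r,k]=1
cnt=max(cv2.findContours(tt.astype(np.uint8),0,1)[0],key=cv2.contourArea); print(cv2.minAreaRect(cnt))
E
```

```text
294 [0.0604 0.0982 0.0992 0.0998 0.1013]
top 236 [ 0.4895 -0.2928  0.0993]
((314.5, 180.5), (17.0, 15.0), 90.0)
```

View pics/w1z.png

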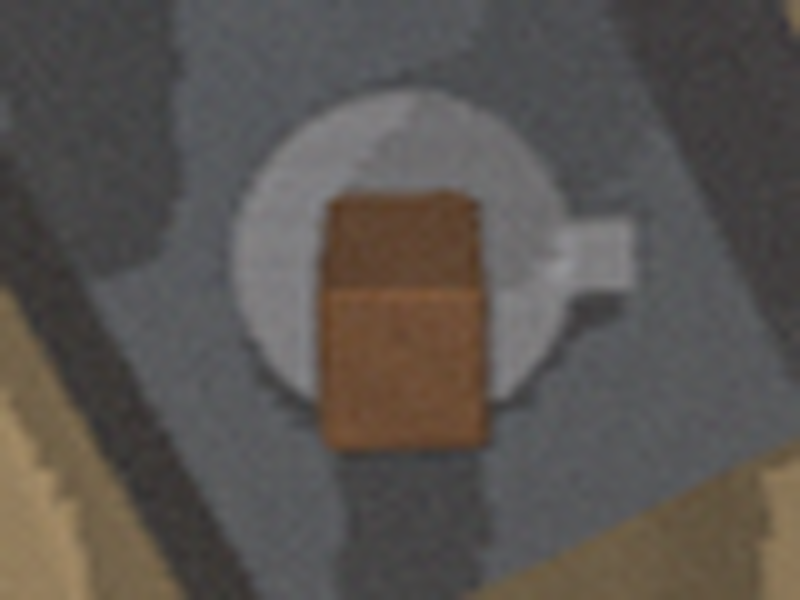

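```bash

python3 -m creep '{"hand":[50,50,50,50,50],"delta_pos":[[0,-0.0008,0.035],[0,0,0.035],[0,0,0.035],[0,0,0.035],[0,0,0.035]],"turn":[0,0,0,0,0]}' 
python3 -m creep '{"hand":[50,50,50,50,50],"delta_pos":[[0,0,0.02],[0,0,0.015],[0,0,0.01],[0,0,0.01],[0,0,0.0054]],"turn":[0,0,0,0,0]}' 
python3 - <<'E'
from h import *
np.set_printoptions(precision=4,suppress=True)
s=env.get_state(); print(s['tcp_pos'],s['wrist_force'])
c=cam('wrist','w2.png')
c=cam('scene','s2.png'); im=cv2.imread('pics/s2.png'); cv2.imwrite('pics/s2z.png',cv2.resize(im[150:270,150:310],(800,600)))
E
```

```text
clock: 4.53
tcp_pos: [0.4896, -0.2927, 0.1173]
orientation: [0.0, 0.818, 0.575, 0.0]
wrist_force: [-0.5, -0.3, 0.3]
finger_gap: 0.05
clock: 4.95
tcp_pos: [0.4896, -0.2927, 0.0694]
orientation: [-0.0, 0.818, 0.575, -0.0]
wrist_force: [-0.4, 0.1, 1.1]
finger_gap: 0.0502
[ 0.4896 -0.2927  0.0694] [-0.4336  0.1095  1.1307]
```

View pics/w2.png

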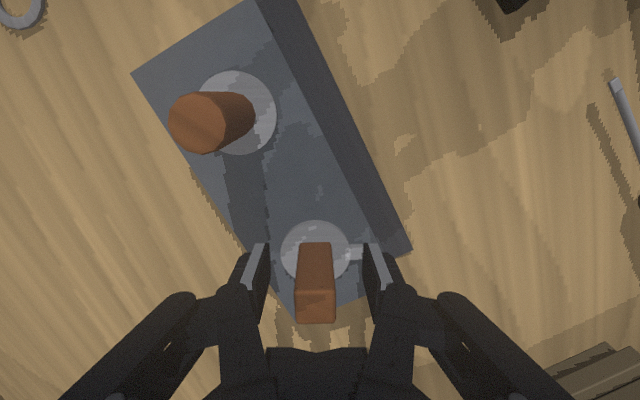

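View pics/s2z.png

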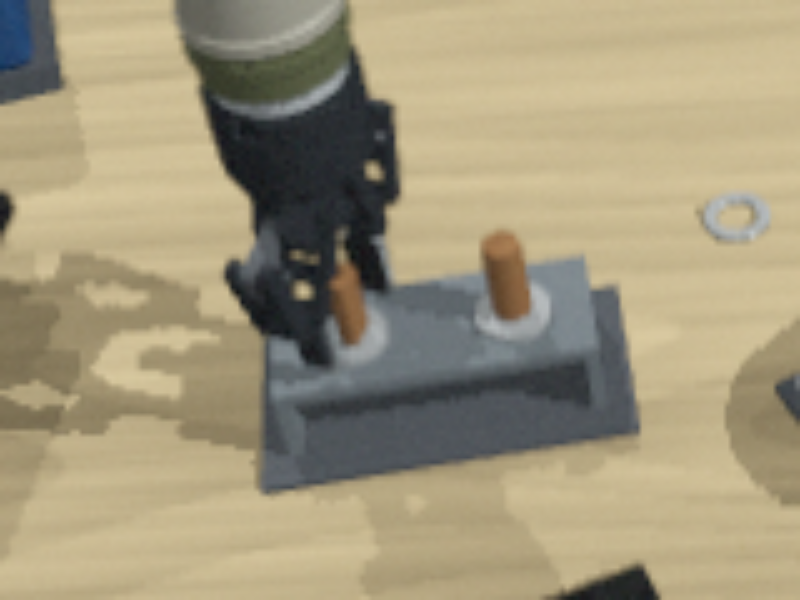

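```bash

python3 -m creep '{"hand":[10,10,10,10,10],"delta_pos":[[0,0,0],[0,0,0],[0,0,0],[0,0,0],[0,0,0]],"turn":[0,0,0,0,0]}' 110
python3 -m creep '{"hand":[10,10,10,10,10],"delta_pos":[[0,0,0],[0,0,0],[0,0,0],[0,0,0],[0,0,0]],"turn":[0,0,0,0,0]}'
python3 - <<'E'
from h import *
np.set_printoptions(precision=4,suppress=True)
s=env.get_state(); print(s['tcp_pos'],s['wrist_force'],s['finger_gap'])
c=cam('wrist','w3.png'); T=rot(s['orientation'])
px=c['pixels'].astype(int)
m=(px[:,:,0]>px[:,:,2]*1.7)&(px[:,:,0]>50); m[:240]=0;m[330:]=0;m[:,:290]=0;m[:,345:]=0
rr,cc=np.nonzero(m); P=np.array([dep(c,(r,k)) for r,k in zip(rr,cc)]); Q=(P-s['tcp_pos'])@T
t=Q[(P[:,2]>.094)&(P[:,2]<.104)]; print(len(t),t.mean(0),t.min(0),t.max(0))
im=cv2.imread('pics/w3.png'); cv2.imwrite('pics/w3z.png',cv2.resize(im[200:350,220:420],(800,600)))
E
```

```text
clock: 5.47
tcp_pos: [0.4903, -0.2932, 0.0711]
orientation: [0.001, 0.818, 0.576, 0.0]
wrist_force: [-0.5, 0.9, 5.2]
finger_gap: 0.0161
clock: 5.88
tcp_pos: [0.4903, -0.2932, 0.0711]
orientation: [0.001, 0.818, 0.576, 0.0]
wrist_force: [0.3, 0.9, 6.4]
finger_gap: 0.0168
[ 0.4903 -0.2932  0.0711] [0.2933 0.9319 6.4448] 0.0167922963216285
1570 [ 0.0007  0.0006 -0.0277] [-0.0103 -0.0083 -0.0299] [ 0.0098  0.0094 -0.0229]
```

View pics/w3z.png

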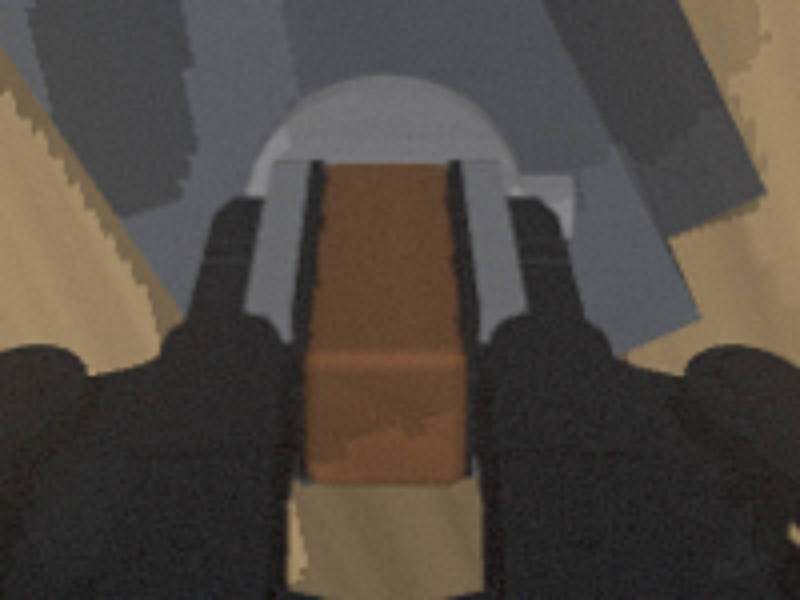

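```bash

python3 -m creep '{"hand":[10,10,10,10,10],"delta_pos":[[0,0,-0.02],[0,0,-0.03],[0,0,-0.035],[0,0,-0.035],[0,0,-0.03]],"turn":[0,0,0,0,0]}' 
python3 -m creep '{"hand":[10,10,10,10,10],"delta_pos":[[0.03,-0.0037,0],[0.045,-0.0056,0],[0.047,-0.0058,0],[0.047,-0.0058,0],[0.047,-0.0058,0]],"turn":[0,0,0,0,0]}' 
python3 -m creep '{"hand":[10,10,10,10,10],"delta_pos":[[0.047,-0.0058,0],[0.047,-0.0058,0],[0.047,-0.0058,0],[0.047,-0.0058,0],[0.034,-0.0042,0]],"turn":[0,0,0,0,0]}' 
python3 -m creep '{"hand":[10,10,10,10,10],"delta_pos":[[0,0,0],[0,0,0],[0,0,0],[0,0,0],[0,0,0]],"turn":[-1,-1,-1,-1,-1]}' 
python3 -m creep '{"hand":[10,10,10,10,10],"delta_pos":[[0,0,0],[0,0,0],[0,0,0],[0,0,0],[0,0,0]],"turn":[-1,-1,-1,-0.5,0]}' 
python3 - <<'E'
from h import *
np.set_printoptions(precision=4,suppress=True)
s=env.get_state(); T=rot(s['orientation']);print(s['tcp_pos'],T[:,1],s['wrist_force'],s['finger_gap'],s['clock'])
c=cam('wrist','w4.png')
for t in ['axle','clip','clip_back','wheel']:
    for d in env.pinpoint('wrist',t)[:2]: print(t,round(d['score'],2),np.round(d['location'],1),dep(c,d['location']))
im=cv2.imread('pics/w4.png'); cv2.imwrite('pics/w4z.png',cv2.resize(im[140:290,220:420],(800,600)))
E
```

```text
clock: 6.35
tcp_pos: [0.4895, -0.2927, 0.1915]
orientation: [0.0, 0.818, 0.576, 0.0]
wrist_force: [0.2, -0.4, -0.2]
finger_gap: 0.0167
clock: 6.77
tcp_pos: [0.5277, -0.1214, 0.1898]
orientation: [-0.0, 0.818, 0.575, -0.0]
wrist_force: [1.5, -0.5, -0.2]
finger_gap: 0.0164
clock: 7.18
tcp_pos: [0.5671, 0.0547, 0.1897]
orientation: [-0.0, 0.817, 0.576, 0.0]
wrist_force: [-0.1, 0.5, -1.8]
finger_gap: 0.0167
clock: 7.6
tcp_pos: [0.5668, 0.052, 0.1895]
orientation: [-0.0, 0.672, 0.74, -0.0]
wrist_force: [0.4, -0.5, -1.0]
finger_gap: 0.0169
clock: 8.02
tcp_pos: [0.5669, 0.0518, 0.1896]
orientation: [-0.0, 0.553, 0.833, -0.0]
wrist_force: [0.5, 0.0, -0.6]
finger_gap: 0.0169
[0.5669 0.0518 0.1896] [ 0.9216  0.3881 -0.0008] [ 0.4939  0.0164 -0.5513] 0.016936053812455217 8.0167
axle 0.72 [190.1 279.7] [0.5371 0.043  0.075 ]
clip 0.61 [187.1 281.5] [0.5376 0.0468 0.0769]
clip_back 0.7 [185.5 296.2] [0.5495 0.0497 0.0659]
clip_back 0.46 [173.1 286.5] [0.5372 0.0557 0.0608]
wheel 0.84 [170.4 287.6] [0.5372 0.0584 0.0606]
```

View pics/w4.png

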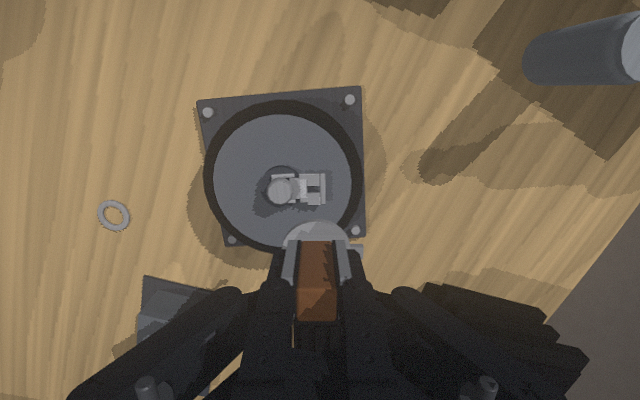

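View pics/w4z.png

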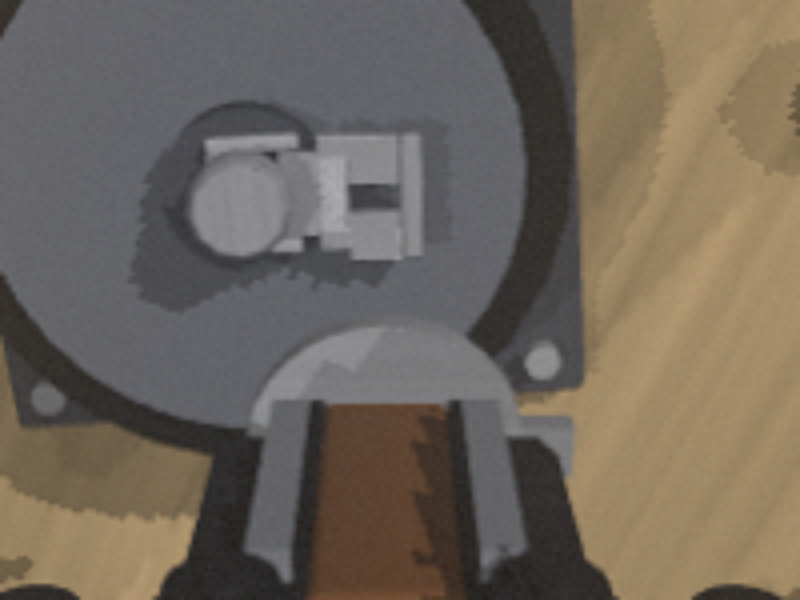

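```bash
python3 - <<'E'
import cv2
im=cv2.imread('pics/w4.png'); a=im[166:211,264:332]; a=cv2.convertScaleAbs(a,alpha=1.3)
cv2.imwrite('pics/w4y.png',cv2.resize(a,None,fx=11.7,fy=11.7,interpolation=cv2.INTER_NEAREST))
E
```

```text
(no output)
```

View pics/w4y.png

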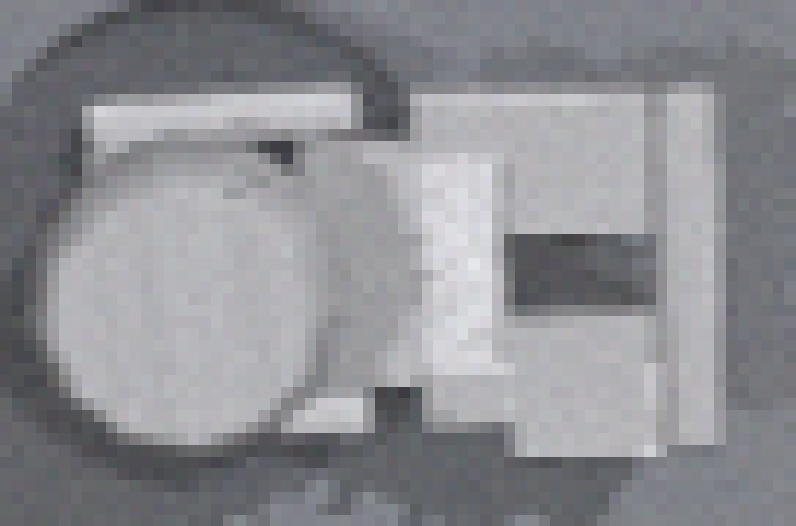

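```bash
python3 - <<'E'
from h import *
np.set_printoptions(precision=2,suppress=True)
s=env.get_state(); T=rot(s['orientation']); c=env.read_camera('wrist')
f=lambda x,y,z:((atz(c,(166+y/11.7-.5,264+x/11.7-.5),z)-s['tcp_pos'])@T)*1000
cap=f(178,305,.0755); print('cap',cap, 'L/R/T/B',f(47,305,.0755),f(313,305,.0755),f(178,165,.0755),f(178,445,.0755))
for n,x,y in [('eye TL',510,235),('eye TR',655,235),('eye BL',510,308),('eye BR',655,308),('eye BL2',510,318),('bar TL',665,80),('bar TR',722,80),('bar BR',722,447),('bar BL',665,447),('arm top',520,92),('arm bot',520,457),('jaw top',230,95),('jaw bot',330,432)]:
    print(n,f(x,y,.064),f(x,y,.064)[:2]-cap[:2])
# depth map on clip
D=c['depth']
print('heights mm'); 
for r in range(168,210,3): print(r,[round(dep(c,(r,k))[2]*1000) for k in range(268,332,3)])
E
```

```text
cap [  2.17 -31.63 114.33] L/R/T/B [  2.17 -41.51 114.33] [  2.17 -21.45 114.33] [ 13.13 -31.18 114.33] [ -9.1  -32.09 114.33]
eye TL [  4.1   -6.93 125.83] [ 1.93 24.7 ]
eye TR [  4.1    4.41 125.82] [ 1.93 36.04]
eye BL [ -1.92  -6.99 125.83] [-4.09 24.64]
eye BR [ -1.92   4.44 125.82] [-4.09 36.06]
eye BL2 [ -2.75  -6.99 125.83] [-4.92 24.63]
bar TL [ 16.6    5.13 125.82] [14.43 36.76]
bar TR [ 16.6    9.52 125.82] [14.44 41.15]
bar BR [-13.63   9.84 125.82] [-15.79  41.46]
bar BL [-13.63   5.28 125.82] [-15.79  36.91]
arm top [ 15.65  -6.05 125.83] [13.48 25.58]
arm bot [-14.48  -6.31 125.83] [-16.65  25.32]
jaw top [ 15.42 -28.44 125.83] [13.25  3.19]
jaw bot [-12.35 -21.45 125.83] [-14.52  10.18]
heights mm
168 [52, 57, 61, 61, 59, 61, 60, 58, 54, 54, 53, 53, 54, 53, 53, 54, 54, 54, 53, 54, 52, 54]
171 [62, 62, 60, 61, 61, 59, 60, 60, 60, 55, 54, 53, 53, 54, 54, 54, 54, 53, 54, 54, 54, 54]
174 [60, 60, 64, 64, 64, 64, 64, 64, 64, 62, 64, 65, 65, 64, 65, 63, 64, 64, 64, 54, 54, 54]
177 [62, 59, 64, 66, 64, 65, 64, 64, 65, 62, 65, 65, 65, 65, 63, 64, 63, 64, 65, 54, 53, 53]
180 [
[... 224 characters left out ...]
, 64, 64, 65, 55, 53, 52, 54, 64, 65, 54, 53, 52]
189 [74, 76, 76, 76, 75, 76, 76, 76, 70, 65, 64, 66, 65, 53, 53, 54, 53, 63, 64, 54, 53, 52]
192 [76, 76, 76, 76, 75, 75, 76, 76, 64, 64, 64, 64, 64, 63, 63, 64, 63, 64, 64, 54, 55, 53]
195 [74, 75, 76, 76, 76, 76, 77, 76, 64, 64, 64, 66, 63, 65, 65, 65, 65, 64, 64, 52, 53, 54]
198 [61, 77, 75, 75, 76, 77, 76, 75, 63, 64, 64, 64, 64, 65, 64, 65, 65, 63, 64, 53, 54, 55]
201 [60, 60, 76, 76, 75, 77, 75, 64, 64, 61, 55, 66, 64, 65, 65, 64, 65, 64, 64, 53, 54, 53]
204 [53, 61, 61, 74, 75, 59, 61, 60, 61, 52, 53, 53, 53, 63, 65, 64, 64, 64, 53, 54, 54, 54]
207 [53, 54, 53, 61, 60, 61, 53, 53, 54, 53, 53, 54, 53, 53, 54, 53, 52, 53, 53, 54, 53, 53]
```

```bash
python3 - <<'E'
from h import *
np.set_printoptions(precision=2,suppress=True)
s=env.get_state(); T=rot(s['orientation']); c=env.read_camera('wrist')
im=cv2.cvtColor(c['pixels'],cv2.COLOR_RGB2BGR); a=im[210:325,275:375]
cv2.imwrite('pics/w4h.png',cv2.resize(a,None,fx=5.2,fy=5.2,interpolation=cv2.INTER_NEAREST))
px=c['pixels'].astype(int)
m=(px[:,:,0]>px[:,:,2]*1.7)&(px[:,:,0]>50); m[:240]=0;m[330:]=0;m[:,:290]=0;m[:,345:]=0
rr,cc=np.nonzero(m); P=np.array([dep(c,(r,k)) for r,k in zip(rr,cc)]); Q=(P-s['tcp_pos'])@T*1000
t=Q[(Q[:,2]<-26)&(Q[:,2]>-32)]; print(len(t),t.mean(0),np.percentile(t,[1,99],axis=0))
E
```

```text
1339 [ -0.9    1.05 -28.07] [[-10.1   -7.21 -29.49]
 [  7.08   9.38 -26.24]]
```

View pics/w4h.png

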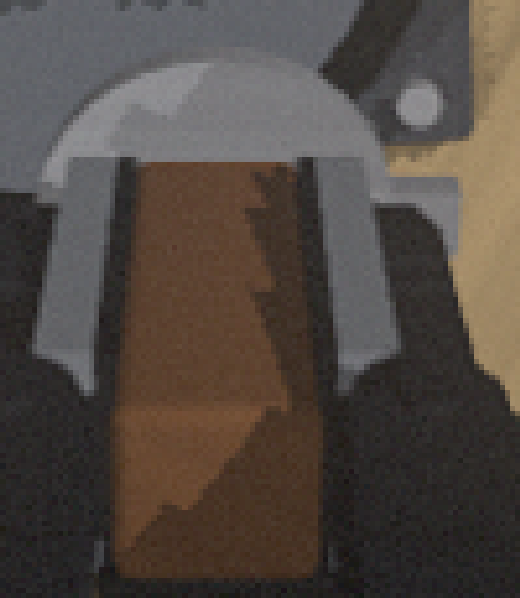

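```bash
python3 - <<'E'
from h import *
np.set_printoptions(precision=2,suppress=True)
s=env.get_state(); T=rot(s['orientation']); c=env.read_camera('wrist')
def f(x,y,tz): return ((atz(c,(210+y/5.2-.5,275+x/5.2-.5),s['tcp_pos'][2]-tz/1000)-s['tcp_pos'])@T)*1000
for p in [(113,408),(322,408),(322,575),(113,575)]: print('handle',p,f(*p,-28))
for p in [(215,58),(45,165),(385,165),(100,95),(330,90)]: print('collar',p,f(*p,17), f(*p,21))
for p in [(460,178),(460,220)]: print('lug',p,f(*p,17))
for p in [(135,158),(300,158)]: print('handle bottom at pad?',p,f(*p,11),f(*p,17))
E
```

```text
handle (113, 408) [  6.83  -7.24 -28.  ]
handle (322, 408) [  6.83   9.7  -28.  ]
handle (322, 575) [-10.24  10.12 -28.  ]
handle (113, 575) [-10.23  -7.64 -28.  ]
collar (215, 58) [17.71  1.04 17.  ] [15.92  1.04 21.  ]
collar (45, 165) [  4.98 -17.47  17.  ] [  2.85 -17.97  21.  ]
collar (385, 165) [ 4.97 19.56 17.  ] [ 2.84 20.06 21.  ]
collar (100, 95) [ 13.38 -11.26  17.  ] [ 11.48 -11.59  21.  ]
collar (330, 90) [13.97 13.34 17.  ] [12.08 13.67 21.  ]
lug (460, 178) [ 3.35 27.83 17.  ]
lug (460, 220) [-1.87 28.12 17.  ]
handle bottom at pad? (135, 158) [ 9.  -7.3 11. ] [ 5.84 -7.65 17.  ]
handle bottom at pad? (300, 158) [ 9.    9.91 11.  ] [ 5.84 10.28 17.  ]
```

```bash

python3 -m creep '{"hand":[10,10,10,10,10],"delta_pos":[[0.004,-0.0058,0.012],[0,0,0.016],[0,0,0.014],[0,0,0.010],[0,0,0.004]],"turn":[0,0,0,0,0]}' 
python3 - <<'E'
from h import *
np.set_printoptions(precision=4,suppress=True)
c=cam('wrist','w5.png');s=env.get_state(); print(s['tcp_pos'],s['wrist_force'],s['clock'])
a=cv2.imread('pics/w5.png')[175:235,272:352]; a=cv2.convertScaleAbs(a,alpha=1.3)
cv2.imwrite('pics/w5y.png',cv2.resize(a,None,fx=10,fy=10,interpolation=cv2.INTER_NEAREST))
E
```

```text
clock: 8.83
tcp_pos: [0.5609, 0.0529, 0.1438]
orientation: [-0.001, 0.554, 0.833, -0.001]
wrist_force: [0.0, 0.2, -1.4]
finger_gap: 0.0171
[0.5609 0.0529 0.1438] [-0.2318 -0.6957 -1.4616] 8.8833
```

View pics/w5y.png

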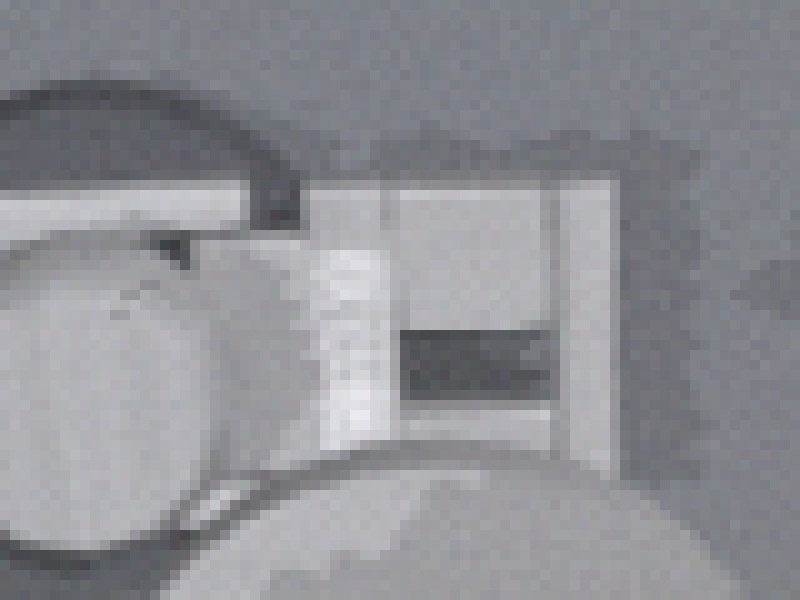

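View pics/w5.png

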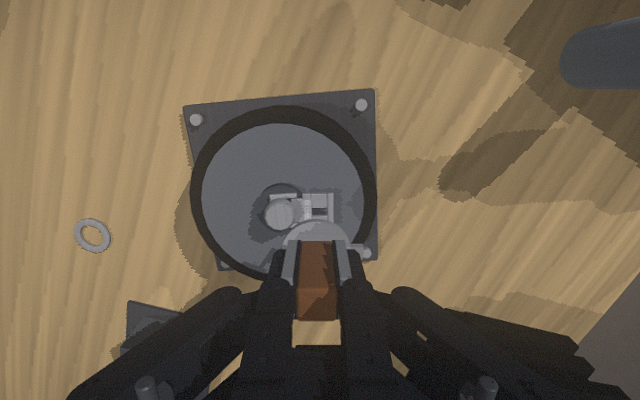

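```bash
python3 - <<'E'
from h import *
np.set_printoptions(precision=4,suppress=True)
s=env.get_state(); T=rot(s['orientation']); c=env.read_camera('wrist'); print(T)
def g(x,y,z): return atz(c,(175+y/10-.5,272+x/10-.5),z)
def f(x,y,z): return ((g(x,y,z)-s['tcp_pos'])@T)*1000
for n,x,y in [('eye TL',400,330),('eye TR',553,330),('eye BL',400,402),('eye BL2',400,410),('bar R top',618,188),('bar R low',618,460),('arm top',480,188)]: print(n,f(x,y,.064),g(x,y,.064)*1000)
# collar
for p in [(430,440)]: print('collar',f(*p,s['tcp_pos'][2]-.017))
# previous estimate world
pt=np.array([.5669,.0518,.1896]); 
for v in [(4.1,-6.93),(-2.75,-6.99),(-1.92,-6.99),(16.6,9.52)]: print('prev',1000*(pt+T@np.array([v[0],v[1],0])/1000))
E
```

```text
[[-0.3869  0.9221 -0.0022]
 [ 0.9221  0.3869  0.    ]
 [ 0.0009 -0.002  -1.    ]]
eye TL [ 0.721  -2.2872 79.7914] [558.3494  52.6876  64.    ]
eye TR [ 0.7281  9.5129 79.7681] [569.2278  57.2596  64.    ]
eye BL [-5.2943 -2.3162 79.7863] [560.6501  47.1295  64.    ]
eye BL2 [-5.9692 -2.3194 79.7858] [560.9082  46.5059  64.    ]
bar R top [12.2951 14.3032 79.7685] [569.1698  69.7792  64.    ]
bar R low [-10.2089  14.7412  79.7484] [578.2805  49.1972  64.    ]
arm top [12.2888  3.8356 79.7892] [559.5197  65.7234  64.    ]
collar [18.9943  0.2999 17.0157]
prev [558.9234  52.8994 189.6172]
prev [561.5184  46.5597 189.6115]
prev [561.1973  47.3251 189.6122]
prev [569.256   70.7905 189.5954]
```

```bash
python3 - <<'E'
from h import *
np.set_printoptions(precision=2,suppress=True)
s=env.get_state(); T=rot(s['orientation']); c=env.read_camera('wrist')
a=cv2.cvtColor(c['pixels'],cv2.COLOR_RGB2BGR)[212:262,275:375]; a=cv2.convertScaleAbs(a,alpha=1.3)
cv2.imwrite('pics/w5c.png',cv2.resize(a,None,fx=8,fy=8,interpolation=cv2.INTER_NEAREST))
E
```

```text
(no output)
```

View pics/w5c.png

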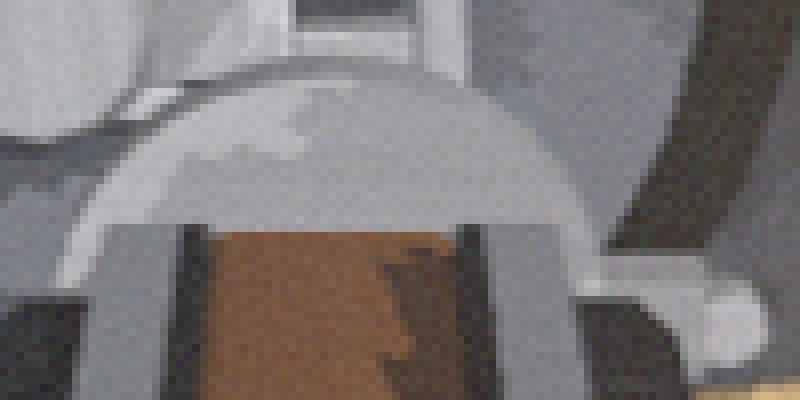

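```bash
python3 - <<'E'
from h import *
np.set_printoptions(precision=2,suppress=True)
s=env.get_state(); T=rot(s['orientation']); c=env.read_camera('wrist'); D=c['depth']
def f(x,y,tz): return ((atz(c,(212+y/8-.5,275+x/8-.5),s['tcp_pos'][2]-tz/1000)-s['tcp_pos'])@T)*1000
print('in',f(330,80,17),'out',f(330,57,21))
for p in [(78,225),(97,180),(592,225),(562,160),(160,110),(500,100)]: print(p,f(*p,17),f(*p,21))
print('lug',f(700,284,17),f(700,256,21),f(690,375,17))
# depth on collar -> tool z
for r in (224,228,232,236): print(r,[round(float(((dep(c,(r,k))-s['tcp_pos'])@T)[2]*1000),1) for k in range(290,350,6)])
# render predicted circle
for xc,yc in [(-2,1.1),(-3,1.1),(-4,1.1)]:
    th=np.radians([90-70,90-45,90,90+45,90+70]); 
    for z in (17,21):
        P=np.c_[xc+20*np.sin(th),yc-20*np.cos(th),0*th+z]/1000
        q=proj(c,P@T.T+s['tcp_pos']); print(xc,z,[(round((k-275+.5)*8),round((r-212+.5)*8)) for r,k in q])
E
```

```text
in [17.19  1.01 17.  ] out [17.17  1.01 21.  ]
(78, 225) [  5.99 -16.79  17.  ] [  3.88 -17.27  21.  ]
(97, 180) [  9.52 -15.33  17.  ] [  7.51 -15.77  21.  ]
(592, 225) [ 5.98 19.52 17.  ] [ 3.88 20.02 21.  ]
(562, 160) [11.07 17.23 17.  ] [ 9.1  17.67 21.  ]
(160, 110) [ 14.91 -10.78  17.  ] [ 13.05 -11.09  21.  ]
(500, 100) [15.67 12.79 17.  ] [13.83 13.1  21.  ]
lug [ 1.25 27.42 16.99] [ 1.33 28.01 20.99] [-6.21 27.1  16.99]
224 [80.7, 19.8, 16.7, 16.3, 16.3, 15.6, 16.3, 17.5, 91.4, 91.3]
228 [85.0, 17.4, 17.3, 17.2, 15.8, 16.9, 16.7, 17.1, 16.7, 91.5]
232 [17.1, 17.1, 17.4, 18.2, 16.1, 16.8, 16.6, 16.7, 15.8, 20.7]
236 [16.5, 16.4, 16.6, 16.9, 16.8, 16.3, 17.2, 16.4, -132.2, 15.3]
-2 17 [(66, 239), (128, 146), (331, 69), (534, 146), (597, 239)]
-2 21 [(72, 213), (133, 122), (331, 46), (529, 122), (591, 213)]
-3 17 [(66, 252), (129, 159), (331, 83), (534, 159), (596, 252)]
-3 21 [(72, 226), (133, 134), (331, 59), (529, 134), (590, 225)]
-4 17 [(67, 265), (129, 172), (331, 96), (533, 172), (596, 264)]
-4 21 [(73, 238), (134, 147), (331, 72), (529, 147), (590, 238)]
```

```bash

python3 -m creep '{"hand":[10,10,10,10,10],"delta_pos":[[0.00075,0.0005,0.008],[0,0,0.010],[0,0,0.009],[0,0,0.005],[0,0,0.002]],"turn":[0,0,0,0,0]}' 
python3 - <<'E'
from h import *
np.set_printoptions(precision=4,suppress=True)
c=cam('scene','s6.png');s=env.get_state(); print(s['tcp_pos'],s['wrist_force'],s['clock'])
cam('wrist','w6.png')
a=cv2.imread('pics/s6.png')[170:260,290:410]; 
b=cv2.imread('pics/w6.png')[170:245,270:370]
cv2.imwrite('pics/s6z.png',np.vstack([cv2.resize(a,(400,300),interpolation=cv2.INTER_CUBIC),cv2.resize(b,(400,300),interpolation=cv2.INTER_CUBIC)]))
E
```

```text
clock: 9.45
tcp_pos: [0.561, 0.0536, 0.1166]
orientation: [-0.001, 0.554, 0.833, -0.001]
wrist_force: [-0.6, 0.3, -1.0]
finger_gap: 0.0166
[0.561  0.0536 0.1167] [ 0.1065 -0.4778 -1.0986] 9.5
```

View pics/s6z.png

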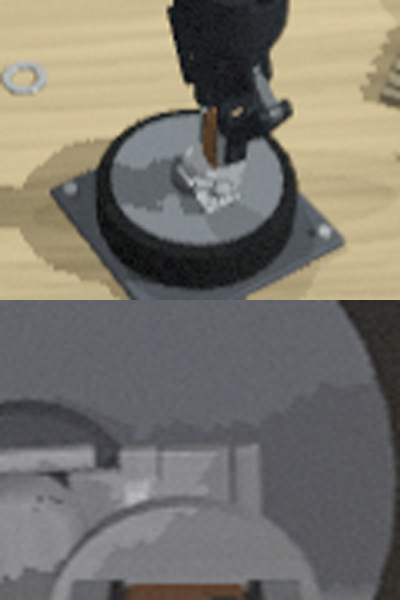

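```bash

python3 -m creep '{"hand":[10,10,10,10,10],"delta_pos":[[0,0,0.0008],[0,0,0.0008],[0,0,0.0008],[0,0,0.0008],[0,0,0]],"turn":[0,0,0,0,0]}' 
```

```text
clock: 9.97
tcp_pos: [0.5618, 0.0536, 0.1154]
orientation: [0.0, 0.554, 0.833, 0.0]
wrist_force: [0.8, 0.2, -0.2]
finger_gap: 0.0163
```

```bash

python3 -m creep '{"hand":[10,10,10,10,10],"delta_pos":[[0,0,0.0004],[0,0,0.0004],[0,0,0],[0,0,0],[0,0,0]],"turn":[0,0,0,0,0]}' 
python3 -m creep '{"hand":[10,10,10,10,10],"delta_pos":[[0,0,0.0004],[0,0,0.0004],[0,0,0],[0,0,0],[0,0,0]],"turn":[0,0,0,0,0]}'
```

```text
clock: 10.38
tcp_pos: [0.5618, 0.0536, 0.1148]
orientation: [0.0, 0.554, 0.833, -0.0]
wrist_force: [0.5, -0.7, -1.3]
finger_gap: 0.0166
clock: 10.8
tcp_pos: [0.5618, 0.0536, 0.1141]
orientation: [0.0, 0.554, 0.833, -0.0]
wrist_force: [-0.2, 0.4, -0.9]
finger_gap: 0.0165
```

```bash

python3 -m creep '{"hand":[10,10,10,10,10],"delta_pos":[[0.0004,-0.0007,0],[0,0,0],[0,0,0.0005],[0,0,0.0005],[0,0,0]],"turn":[0,0,0,0,0]}' 
python3 -m creep '{"hand":[10,10,10,10,10],"delta_pos":[[0,0,0.0005],[0,0,0.0005],[0,0,0],[0,0,0],[0,0,0]],"turn":[0,0,0,0,0]}'
```

```text
clock: 11.22
tcp_pos: [0.5611, 0.0536, 0.1132]
orientation: [0.0, 0.554, 0.833, -0.0]
wrist_force: [0.1, -0.1, -1.1]
finger_gap: 0.0166
clock: 11.63
tcp_pos: [0.5612, 0.0536, 0.1125]
orientation: [0.0, 0.554, 0.833, -0.0]
wrist_force: [-0.6, 0.5, -1.0]
finger_gap: 0.0165
```

```bash

python3 -m creep '{"hand":[10,10,10,10,10],"delta_pos":[[0,0,0.0008],[0,0,0.0008],[0,0,0.0008],[0,0,0],[0,0,0]],"turn":[0,0,0,0,0]}' 
python3 -m creep '{"hand":[10,10,10,10,10],"delta_pos":[[0,0,0.0008],[0,0,0.0008],[0,0,0.0004],[0,0,0],[0,0,0]],"turn":[0,0,0,0,0]}'
```

```text
clock: 12.05
tcp_pos: [0.5611, 0.0537, 0.1105]
orientation: [-0.0, 0.554, 0.833, -0.0]
wrist_force: [-0.3, 0.7, -1.0]
finger_gap: 0.0166
clock: 12.47
tcp_pos: [0.5611, 0.0536, 0.109]
orientation: [0.0, 0.554, 0.833, -0.0]
wrist_force: [-0.3, -0.2, -1.0]
finger_gap: 0.0167
```

```bash

python3 -m creep '{"hand":[10,10,10,10,10],"delta_pos":[[0,0,0.0008],[0,0,0.0008],[0,0,0.0008],[0,0,0.0008],[0,0,0.0004]],"turn":[0,0,0,0,0]}' 
python3 -m creep '{"hand":[10,10,10,10,10],"delta_pos":[[0,0,0],[0,0,0],[0,0,0],[0,0,0],[0,0,0]],"turn":[0,0,0,0,0]}' 
python3 - <<'E'
from h import *
c=cam('wrist','w7.png'); cam('scene','s7.png')
a=cv2.imread('pics/s7.png')[190:235,315:375]; b=cv2.imread('pics/w7.png')[170:245,270:370]
cv2.imwrite('pics/s7z.png',np.vstack([cv2.resize(a,(400,300),interpolation=cv2.INTER_CUBIC),cv2.resize(b,(400,300),interpolation=cv2.INTER_CUBIC)]))
E
```

```text
clock: 12.88
tcp_pos: [0.5611, 0.0537, 0.106]
orientation: [-0.0, 0.554, 0.833, -0.0]
wrist_force: [-0.1, -0.1, -2.2]
finger_gap: 0.0167
clock: 13.3
tcp_pos: [0.5612, 0.0537, 0.1062]
orientation: [0.0, 0.554, 0.833, -0.0]
wrist_force: [-0.1, -0.6, -1.9]
finger_gap: 0.0165
```

View pics/s7z.png

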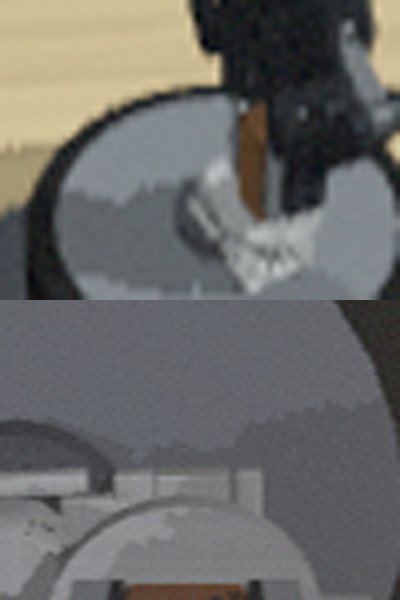

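```bash

python3 -m creep '{"hand":[10,10,10,10,10],"delta_pos":[[0,0.0015,0],[0,0.0015,0],[0,0.0015,0],[0,0.001,0],[0,0,0]],"turn":[0,0,0,0,0]}' 
python3 -m creep '{"hand":[10,10,10,10,10],"delta_pos":[[0,0.0008,0],[0,0.0004,0],[0,0.0004,0],[0,0,0],[0,0,0]],"turn":[0,0,0,0,0]}' 
```

```text
clock: 13.82
tcp_pos: [0.5655, 0.0554, 0.1061]
orientation: [0.0, 0.554, 0.833, 0.0]
wrist_force: [-0.3, 0.4, -0.2]
finger_gap: 0.0166
clock: 14.23
tcp_pos: [0.5662, 0.0558, 0.1061]
orientation: [-0.0, 0.554, 0.833, -0.0]
wrist_force: [0.1, -0.2, -1.0]
finger_gap: 0.0164
```

```bash

python3 -m creep '{"hand":[10,10,10,10,10],"delta_pos":[[0,0.0005,0],[0,0.0005,0],[0,0,0],[0,0,0],[0,0,0]],"turn":[0,0,0,0,0]}' 
python3 -m creep '{"hand":[10,10,10,10,10],"delta_pos":[[0,0.0005,0],[0,0.0005,0],[0,0,0],[0,0,0],[0,0,0]],"turn":[0,0,0,0,0]}' 
```

```text
clock: 14.65
tcp_pos: [0.5665, 0.056, 0.1059]
orientation: [-0.0, 0.554, 0.833, -0.001]
wrist_force: [-4.0, -2.3, 0.6]
finger_gap: 0.0166
clock: 15.07
tcp_pos: [0.5668, 0.0561, 0.1058]
orientation: [-0.001, 0.554, 0.833, -0.001]
wrist_force: [-5.7, -2.8, 0.0]
finger_gap: 0.0169
```

```bash

python3 -m creep '{"hand":[10,10,10,10,10],"delta_pos":[[0,0.0006,0],[0,0.0006,0],[0,0,0],[0,0,0],[0,0,0]],"turn":[0,0,0,0,0]}' 
python3 -m creep '{"hand":[10,10,10,10,10],"delta_pos":[[0,0.0006,0],[0,0.0006,0],[0,0,0],[0,0,0],[0,0,0]],"turn":[0,0,0,0,0]}' 
python3 - <<'E'
from h import *
c=cam('wrist','w8.png'); s=env.get_state(); print(s['ft_torque'])
b=cv2.imread('pics/w8.png')[170:320,250:390]
cv2.imwrite('pics/w8z.png',cv2.resize(b,(560,600),interpolation=cv2.INTER_CUBIC))
E
```

```text
clock: 15.48
tcp_pos: [0.567, 0.0563, 0.1057]
orientation: [-0.001, 0.554, 0.833, -0.002]
wrist_force: [-6.2, -3.0, 1.2]
finger_gap: 0.0169
clock: 15.9
tcp_pos: [0.5672, 0.0564, 0.1056]
orientation: [-0.001, 0.554, 0.833, -0.002]
wrist_force: [-7.3, -4.0, 2.9]
finger_gap: 0.0166
[-1.09262689  1.9609602  -0.02766019]
```

View pics/w8z.png

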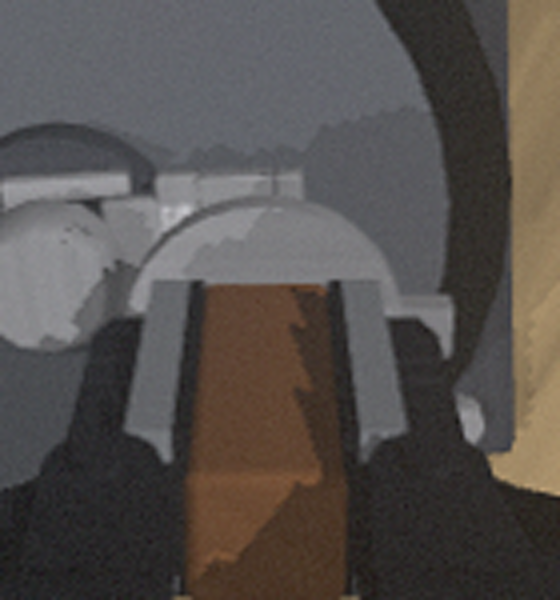

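```bash

python3 -m creep '{"hand":[10,10,10,10,10],"delta_pos":[[0,0.0006,-0.0006],[0,0.0006,0],[0,0,0],[0,0,0],[0,0,0]],"turn":[0,0,0,0,0]}' 
python3 -m creep '{"hand":[10,10,10,10,10],"delta_pos":[[0,0.0006,0],[0,0.0006,0],[0,0,0],[0,0,0],[0,0,0]],"turn":[0,0,0,0,0]}' 
```

```text
clock: 16.37
tcp_pos: [0.5674, 0.0566, 0.1057]
orientation: [-0.002, 0.554, 0.833, -0.003]
wrist_force: [-8.6, -4.1, 2.3]
finger_gap: 0.0168
clock: 16.78
tcp_pos: [0.5676, 0.0567, 0.1055]
orientation: [-0.002, 0.554, 0.833, -0.003]
wrist_force: [-9.1, -5.7, 2.6]
finger_gap: 0.0167
```

```bash

python3 -m creep '{"hand":[10,10,10,10,10],"delta_pos":[[0,0.0006,-0.0006],[0,0.0006,0],[0,0,0],[0,0,0],[0,0,0]],"turn":[0,0,0,0,0]}' 
python3 -m creep '{"hand":[10,10,10,10,10],"delta_pos":[[0,0.0006,0],[0,0.0006,0],[0,0,0],[0,0,0],[0,0,0]],"turn":[0,0,0,0,0]}' 
```

```text
clock: 17.2
tcp_pos: [0.5678, 0.0569, 0.1056]
orientation: [-0.003, 0.554, 0.832, -0.004]
wrist_force: [-10.8, -6.7, 1.9]
finger_gap: 0.0167
clock: 17.62
tcp_pos: [0.5699, 0.058, 0.1057]
orientation: [-0.002, 0.554, 0.833, -0.003]
wrist_force: [-8.9, -4.0, 0.7]
finger_gap: 0.017
```

```bash

python3 -m creep '{"hand":[10,10,10,10,10],"delta_pos":[[0,0.0006,0],[0,0.0006,0],[0,0.0006,0],[0,0,0],[0,0,0]],"turn":[0,0,0,0,0]}' 
python3 -m creep '{"hand":[10,10,10,10,10],"delta_pos":[[0,0.0006,0],[0,0.0006,0],[0,0.0006,0],[0,0,0],[0,0,0]],"turn":[0,0,0,0,0]}' 
```

```text
clock: 18.03
tcp_pos: [0.5708, 0.0586, 0.1056]
orientation: [-0.003, 0.554, 0.833, -0.003]
wrist_force: [-9.3, -4.4, 0.8]
finger_gap: 0.0168
clock: 18.45
tcp_pos: [0.5711, 0.0588, 0.1055]
orientation: [-0.003, 0.554, 0.833, -0.004]
wrist_force: [-11.3, -5.9, 2.1]
finger_gap: 0.0162
```

```bash

python3 -m creep '{"hand":[10,10,10,10,10],"delta_pos":[[0,0.0006,-0.0003],[0,0.0006,0],[0,0,0],[0,0,0],[0,0,0]],"turn":[0,0,0,0,0]}' 
python3 -m creep '{"hand":[10,10,10,10,10],"delta_pos":[[0,0.0006,0],[0,0.0006,0],[0,0,0],[0,0,0],[0,0,0]],"turn":[0,0,0,0,0]}' 
python3 - <<'E'
from h import *
c=cam('wrist','w9.png'); s=env.get_state(); print(s['wrist_force'])
b=cv2.imread('pics/w9.png')[170:320,250:390]
cv2.imwrite('pics/w9z.png',cv2.resize(b,(560,600),interpolation=cv2.INTER_CUBIC))
E
```

```text
clock: 18.87
tcp_pos: [0.5713, 0.0589, 0.1055]
orientation: [-0.004, 0.554, 0.833, -0.004]
wrist_force: [-12.8, -6.7, 1.5]
finger_gap: 0.0167
clock: 19.28
tcp_pos: [0.579, 0.0608, 0.1078]
orientation: [0.001, 0.554, 0.833, 0.001]
wrist_force: [0.1, -0.6, -1.1]
finger_gap: 0.0169
[ 0.38869778 -0.07382395 -1.73899242]
```

View pics/w9z.png

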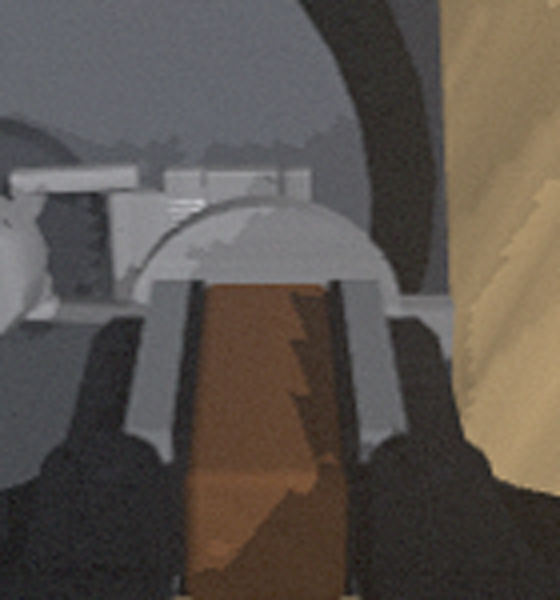

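```bash

python3 -m creep '{"hand":[10,10,10,10,10],"delta_pos":[[0,0,0.001],[0,0,0.0008],[0,0.002,0],[0,0.002,0],[0,0,0]],"turn":[0,0,0,0,0]}' 
python3 -m creep '{"hand":[10,10,10,10,10],"delta_pos":[[0,0.002,0],[0,0.002,0],[0,0.002,0],[0,0,0],[0,0,0]],"turn":[0,0,0,0,0]}' 
python3 - <<'E'
from h import *
c=cam('wrist','w10.png'); s=env.get_state(); print(s['wrist_force'])
b=cv2.imread('pics/w10.png')[170:320,240:400]
cv2.imwrite('pics/w10z.png',cv2.resize(b,(640,600),interpolation=cv2.INTER_CUBIC))
E
```

```text
clock: 19.75
tcp_pos: [0.581, 0.0619, 0.1059]
orientation: [0.0, 0.554, 0.833, 0.0]
wrist_force: [0.2, 0.2, -1.8]
finger_gap: 0.0168
clock: 20.17
tcp_pos: [0.5852, 0.0637, 0.1059]
orientation: [0.0, 0.554, 0.833, 0.0]
wrist_force: [-0.2, -0.0, -1.7]
finger_gap: 0.0166
[-0.61072451  0.82905351 -0.61708752]
```

View pics/w10z.png

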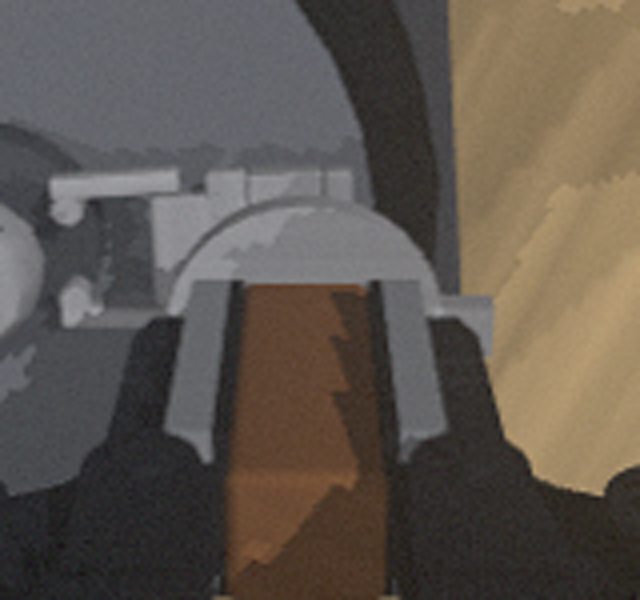

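```bash

python3 -m creep '{"hand":[10,10,10,10,10],"delta_pos":[[0,0.002,0],[0,0.002,0],[0,0,0],[0,0,0],[0,0,0]],"turn":[0,0,0,0,0]}' 
python3 -m creep '{"hand":[10,10,10,10,10],"delta_pos":[[0,-0.001,0],[0,-0.002,0],[0,-0.002,0],[0,-0.001,0],[0,0,0]],"turn":[0,0,0,0,0]}' 
python3 - <<'E'
from h import *
c=cam('wrist','w11.png'); s=env.get_state(); print(s['wrist_force'])
for rc in [(180,338),(185,343),(178,300),(215,252)]: print(rc,dep(c,rc))
b=cv2.imread('pics/w11.png')[170:320,240:400]
cv2.imwrite('pics/w11z.png',cv2.resize(b,(640,600),interpolation=cv2.INTER_CUBIC))
E
```

```text
clock: 20.63
tcp_pos: [0.588, 0.0649, 0.1059]
orientation: [0.0, 0.554, 0.833, -0.0]
wrist_force: [0.3, -0.1, -1.3]
finger_gap: 0.017
clock: 21.05
tcp_pos: [0.5832, 0.0629, 0.1059]
orientation: [-0.0, 0.554, 0.833, -0.0]
wrist_force: [0.2, 0.1, -1.7]
finger_gap: 0.0169
[-0.24162013  0.38702792 -0.8681806 ]
(180, 338) [0.58586514 0.09682163 0.05157917]
(185, 343) [0.59056227 0.09467819 0.05042483]
(178, 300) [0.56224215 0.08885602 0.05310857]
(215, 252) [0.5423307  0.05702415 0.06361097]
```

View pics/w11z.png

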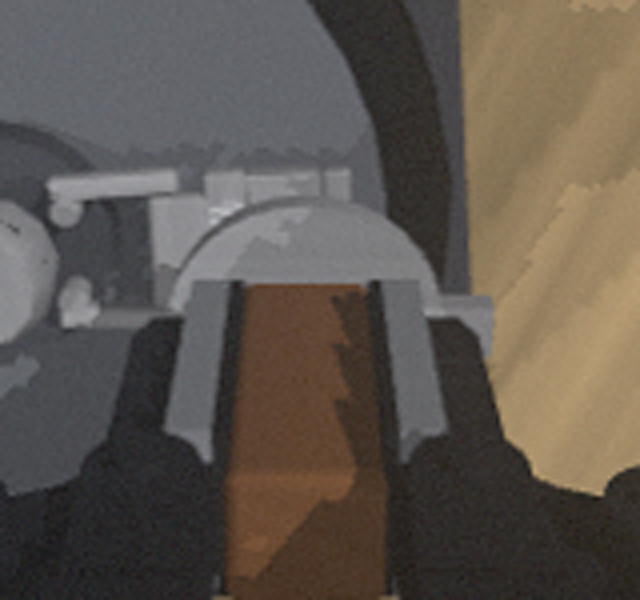

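```bash

python3 -m creep '{"hand":[10,10,10,10,10],"delta_pos":[[0,0.002,0],[0,0.003,0],[0,0.003,0],[0,0.003,0],[0,0.003,0]],"turn":[0,0,0,0,0]}' 
python3 -m creep '{"hand":[10,10,10,10,10],"delta_pos":[[0,0,0.0005],[0,0,0.0004],[0,0,0],[0,0,0],[0,0,0]],"turn":[0,0,0,0,0]}' 
python3 - <<'E'
from h import *
c=cam('wrist','w12.png'); s=env.get_state(); print(s['wrist_force']); cam('scene','s12.png')
print([np.round(dep(c,rc)[2],4) for rc in [(214,255),(216,255),(214,262),(215,300)]])
b=cv2.imread('pics/w12.png')[170:320,240:400]; a=cv2.imread('pics/s12.png')[190:250,310:374]
cv2.imwrite('pics/w12z.png',np.vstack([cv2.resize(b[:80],(640,320),interpolation=cv2.INTER_CUBIC),cv2.resize(a[:28],(640,280),interpolation=cv2.INTER_CUBIC)]))
E
```

```text
clock: 21.52
tcp_pos: [0.5942, 0.0675, 0.1058]
orientation: [0.0, 0.554, 0.833, -0.0]
wrist_force: [0.0, 0.4, -1.6]
finger_gap: 0.0167
clock: 21.93
tcp_pos: [0.5937, 0.0674, 0.1051]
orientation: [-0.0, 0.554, 0.833, -0.0]
wrist_force: [0.0, 0.4, -0.8]
finger_gap: 0.0168
[ 0.4114328   0.6796278  -1.35514244]
[np.float64(0.0566), np.float64(0.0567), np.float64(0.0579), np.float64(0.0612)]
```

View pics/w12z.png

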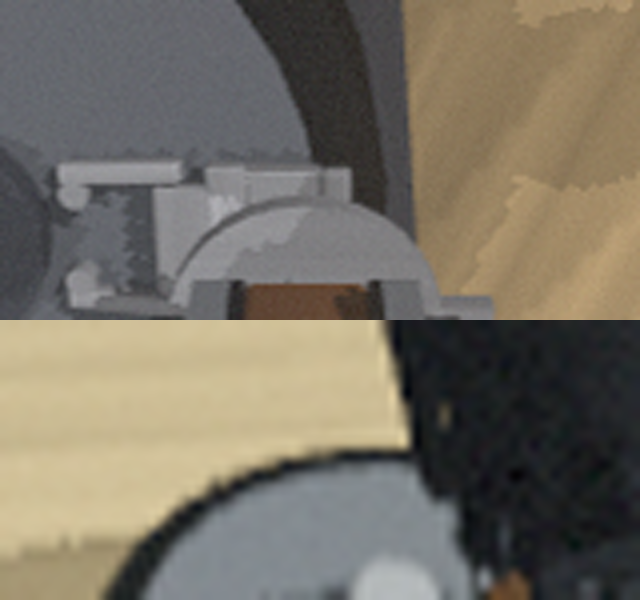

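```bash

python3 -m creep '{"hand":[10,10,10,10,10],"delta_pos":[[0,-0.002,0],[0,-0.002,0],[0,-0.002,0],[0,-0.002,0],[0,0,0]],"turn":[0,0,0,0,0]}' 
python3 - <<'E'
from h import *
np.set_printoptions(precision=4,suppress=True)
c=cam('wrist','w13.png'); s=env.get_state(); print(s['tcp_pos'],s['wrist_force'])
b=cv2.imread('pics/w13.png')[170:250,240:400]; a=cv2.imread('pics/w12.png')[170:250,240:400]
cv2.imwrite('pics/w13z.png',np.vstack([cv2.resize(b,(600,300),interpolation=cv2.INTER_CUBIC),cv2.resize(a,(600,300),interpolation=cv2.INTER_CUBIC)]))
E
```

```text
clock: 22.45
tcp_pos: [0.5875, 0.0648, 0.1052]
orientation: [-0.0, 0.554, 0.833, -0.0]
wrist_force: [-0.6, 0.0, -1.8]
finger_gap: 0.0167
[0.5877 0.0648 0.1052] [-0.6198 -0.4586 -1.8208]
```

View pics/w13z.png

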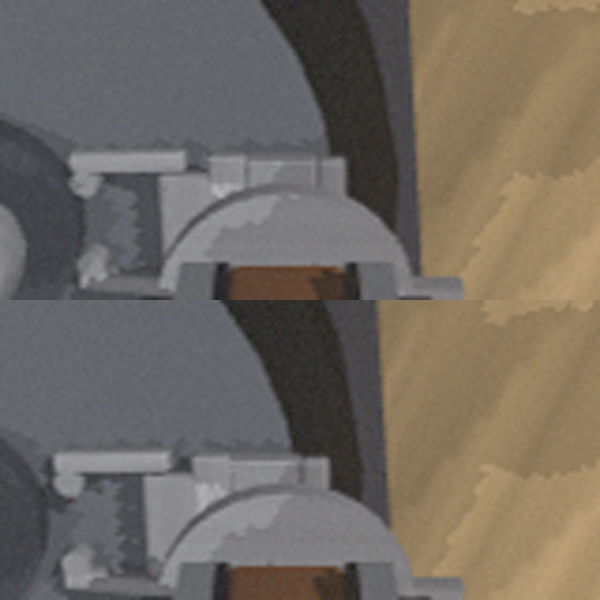

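```bash

python3 -m creep '{"hand":[10,10,10,10,10],"delta_pos":[[0,-0.0015,0],[0,-0.0015,0],[0,0,0],[0,0,0],[0,0,0]],"turn":[0,0,0,0,0]}' 
python3 - <<'E'
from h import *
np.set_printoptions(precision=4,suppress=True)
c=cam('wrist','w14.png'); s=env.get_state(); print(s['tcp_pos'],s['wrist_force'])
b=cv2.imread('pics/w14.png')[170:250,240:400]; a=cv2.imread('pics/w12.png')[170:250,240:400]
cv2.imwrite('pics/w14z.png',np.vstack([cv2.resize(b,(600,300),interpolation=cv2.INTER_CUBIC),cv2.resize(a,(600,300),interpolation=cv2.INTER_CUBIC)]))
E
```

```text
clock: 22.92
tcp_pos: [0.5858, 0.0639, 0.1052]
orientation: [0.0, 0.554, 0.833, 0.0]
wrist_force: [-0.0, 0.3, -0.9]
finger_gap: 0.0167
[0.5858 0.064  0.1052] [-0.2929 -0.6498 -1.3721]
```

View pics/w14z.png

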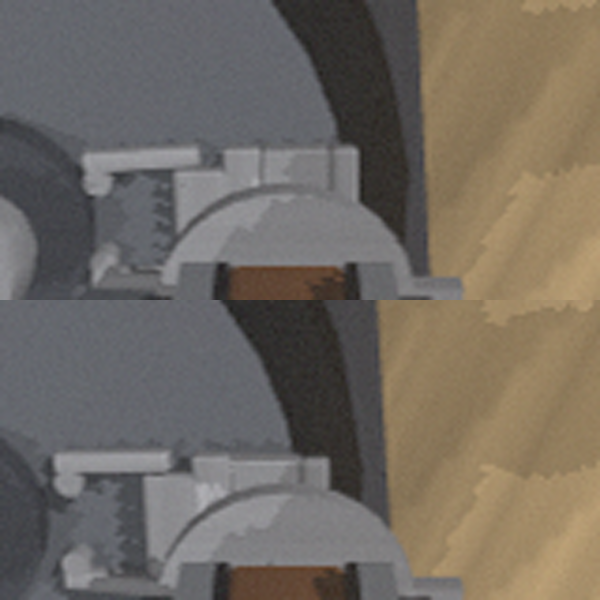

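```bash

python3 -m creep '{"hand":[10,10,10,10,10],"delta_pos":[[0,0,-0.001],[0,0,-0.0015],[0,0,-0.0015],[0,0,-0.0015],[0,0,0]],"turn":[0,0,0,0,0]}' 
python3 - <<'E'
from h import *
np.set_printoptions(precision=4,suppress=True)
c=cam('wrist','w15.png'); s=env.get_state(); print(s['tcp_pos'],s['wrist_force'])
for r in (212,216,220): print([round(float(dep(c,(r,k))[2]*1000)) for k in range(262,338,4)])
b=cv2.imread('pics/w15.png')[170:250,240:400]; a=cv2.imread('pics/w14.png')[170:250,240:400]
cv2.imwrite('pics/w15z.png',np.vstack([cv2.resize(b,(600,300),interpolation=cv2.INTER_CUBIC),cv2.resize(a,(600,300),interpolation=cv2.INTER_CUBIC)]))
E
```

```text
clock: 23.38
tcp_pos: [0.5859, 0.064, 0.1099]
orientation: [0.0, 0.554, 0.833, 0.0]
wrist_force: [-0.4, -0.3, -1.1]
finger_gap: 0.0166
[0.5859 0.064  0.1098] [-0.4181  0.0625 -1.3797]
[54, 57, 59, 58, 56, 57, 56, 57, 56, 56, 57, 58, 58, 57, 58, 57, 57, 58, 52]
[58, 57, 58, 53, 54, 54, 57, 57, 58, 57, 57, 58, 57, 57, 57, 57, 58, 57, 52]
[61, 54, 53, 54, 53, 53, 58, 57, 58, 57, 57, 90, 92, 91, 91, 90, 90, 57, 52]
```

View pics/w15z.png

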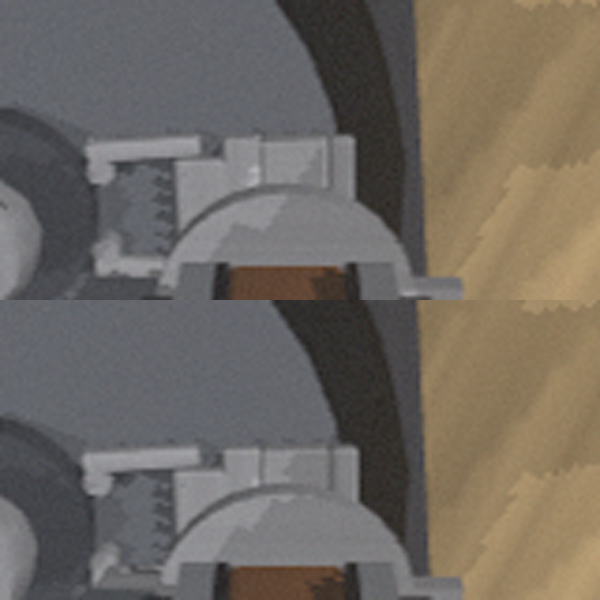

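```bash

python3 -m creep '{"hand":[10,10,10,10,10],"delta_pos":[[0,0,-0.002],[0,0,-0.005],[0,0,-0.01],[0,0,-0.02],[0,0,-0.02]],"turn":[0,0,0,0,0]}' 
python3 -m creep '{"hand":[10,10,10,10,10],"delta_pos":[[0,0,-0.02],[0,0,-0.02],[0,0,-0.01],[0,0,0],[0,0,0]],"turn":[0,0,0,0,0]}' 
python3 - <<'E'
from h import *
np.set_printoptions(precision=4,suppress=True)
c=cam('wrist','w16.png'); s=env.get_state(); T=rot(s['orientation']); print(s['tcp_pos'],T,s['clock'])
w=env.read_camera('scene')
for t in ['rack','hole_right','hole_left','awl']:
    for n in ('scene','top'):
        cc=env.read_camera(n)
        for d in env.pinpoint(n,t)[:1]: print(n,t,round(d['score'],2),atz(cc,d['location'],.05 if t!='rack' else 0))
E
```

```text
clock: 23.85
tcp_pos: [0.5853, 0.064, 0.1558]
orientation: [-0.0, 0.554, 0.833, -0.0]
wrist_force: [1.2, -0.5, 0.2]
finger_gap: 0.0166
clock: 24.27
tcp_pos: [0.586, 0.064, 0.1956]
orientation: [0.0, 0.554, 0.833, 0.0]
wrist_force: [-0.0, -0.2, -1.9]
finger_gap: 0.0166
[0.5855 0.064  0.1947] [[-0.3871  0.922  -0.0005]
 [ 0.922   0.3871 -0.0001]
 [ 0.0001 -0.0005 -1.    ]] 24.3167
scene rack 0.95 [ 0.4789 -0.2487  0.    ]
top rack 0.55 [ 0.4721 -0.2601  0.    ]
scene hole_right 0.73 [ 0.4824 -0.3012  0.05  ]
top hole_right 0.76 [ 0.4937 -0.2947  0.05  ]
scene hole_left 0.87 [ 0.4752 -0.2015  0.05  ]
top hole_left 0.66 [ 0.4774 -0.2101  0.05  ]
scene awl 0.58 [ 0.5067 -0.2028  0.05  ]
top awl 0.58 [ 0.4767 -0.2046  0.05  ]
```

View pics/w16.png

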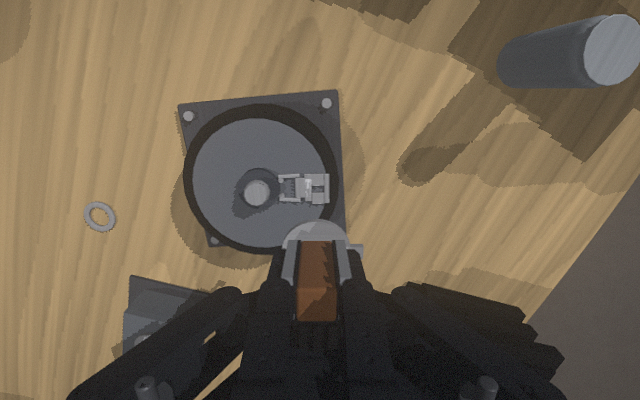

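```bash

python3 -m creep '{"hand":[10,10,10,10,10],"delta_pos":[[0,0,0],[0,0,0],[0,0,0],[0,0,0],[0,0,0]],"turn":[1,1,1,1,1]}' 
python3 -m creep '{"hand":[10,10,10,10,10],"delta_pos":[[0,0,0],[0,0,0],[0,0,0],[0,0,0],[0,0,0]],"turn":[1,1,1,0.5,0]}' 
python3 -m creep '{"hand":[10,10,10,10,10],"delta_pos":[[-0.035,0.0029,0],[-0.049,0.004,0],[-0.049,0.004,0],[-0.049,0.004,0],[-0.049,0.004,0]],"turn":[0,0,0,0,0]}' 
python3 -m creep '{"hand":[10,10,10,10,10],"delta_pos":[[-0.049,0.004,0],[-0.049,0.004,0],[-0.049,0.004,0],[-0.049,0.004,0],[-0.034,0.0028,0]],"turn":[0,0,0,0,0]}' 
python3 -m creep '{"hand":[10,10,10,10,10],"delta_pos":[[0,0,0],[0,0,0],[0,0,0],[0,0,0],[0,0,0]],"turn":[0,0,0,0,0]}' 
python3 - <<'E'
from h import *
np.set_printoptions(precision=4,suppress=True)
c=cam('wrist','w17.png'); s=env.get_state(); T=rot(s['orientation']); print(s['tcp_pos'],T,s['clock'])
b=cv2.imread('pics/w17.png')[100:250,220:420]
cv2.imwrite('pics/w17z.png',cv2.resize(b,(800,600),interpolation=cv2.INTER_CUBIC))
E
```

```text
clock: 25.58
tcp_pos: [0.5857, 0.064, 0.1952]
orientation: [0.0, 0.722, 0.692, -0.0]
wrist_force: [-0.2, 0.8, -1.8]
finger_gap: 0.0165
clock: 26.0
tcp_pos: [0.5857, 0.064, 0.1952]
orientation: [0.0, 0.818, 0.575, -0.0]
wrist_force: [1.0, -0.4, -1.2]
finger_gap: 0.0166
clock: 26.42
tcp_pos: [0.537, -0.1164, 0.1953]
orientation: [0.0, 0.817, 0.577, 0.0]
wrist_force: [1.1, -1.2, -0.7]
finger_gap: 0.0166
clock: 26.83
tcp_pos: [0.4886, -0.2966, 0.1954]
orientation: [0.001, 0.818, 0.575, -0.0]
wrist_force: [0.7, -0.6, -0.5]
finger_gap: 0.0169
clock: 27.25
tcp_pos: [0.49, -0.292, 0.1953]
orientation: [-0.0, 0.817, 0.576, 0.0]
wrist_force: [0.1, 0.4, -1.2]
finger_gap: 0.0168
[ 0.49   -0.292   0.1953] [[ 0.3354  0.9421  0.    ]
 [ 0.9421 -0.3354  0.0001]
 [ 0.0001  0.     -1.    ]] 27.3
```

View pics/w17z.png

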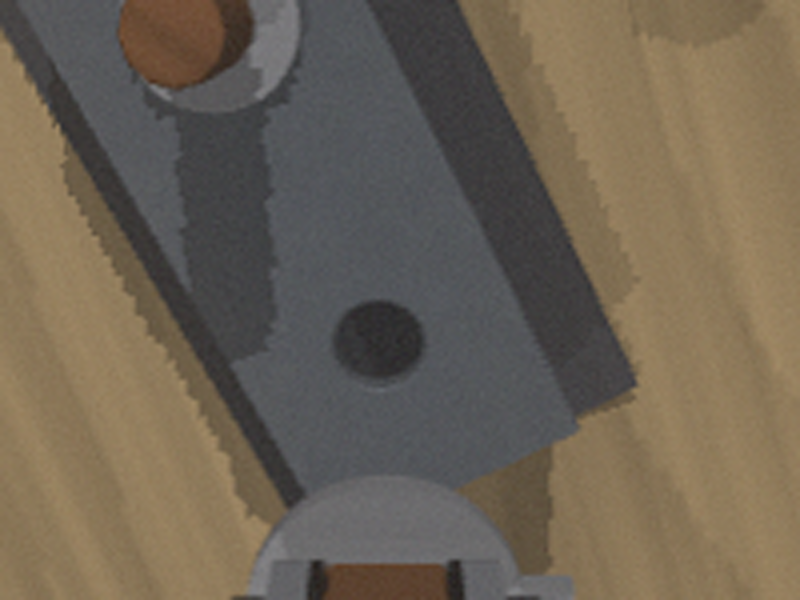

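```bash
python3 - <<'E'
from h import *
np.set_printoptions(precision=2,suppress=True)
s=env.get_state(); T=rot(s['orientation']); c=env.read_camera('wrist')
def f(x,y,z): return ((atz(c,(100+y/4-.5,220+x/4-.5),z)-s['tcp_pos'])@T)*1000
for p in [(333,342),(425,342),(378,300),(378,386)]: print(f(*p,.05))
E
```

```text
[ -0.67 -12.4  145.3 ]
[ -0.67  10.21 145.3 ]
[ 10.    -1.32 145.3 ]
[-12.13  -1.36 145.29]
```

```bash

python3 -m creep '{"hand":[10,10,10,10,10],"delta_pos":[[0.0024,-0.0027,0.01],[0,0,0.02],[0,0,0.02],[0,0,0.015],[0,0,0.007]],"turn":[0,0,0,0,0]}' 
python3 -m creep '{"hand":[10,10,10,10,10],"delta_pos":[[0,0,0.005],[0,0,0.008],[0,0,0.01],[0,0,0.008],[0,0,0]],"turn":[0,0,0,0,0]}' 
python3 - <<'E'
from h import *
np.set_printoptions(precision=4,suppress=True)
c=cam('scene','s18.png'); s=env.get_state(); print(s['tcp_pos'],s['wrist_force'],s['clock'])
a=cv2.imread('pics/s18.png')[180:250,190:290]
cv2.imwrite('pics/s18z.png',cv2.resize(a,(800,560),interpolation=cv2.INTER_CUBIC))
E
```

```text
clock: 27.77
tcp_pos: [0.4873, -0.2893, 0.1353]
orientation: [-0.002, 0.818, 0.576, -0.0]
wrist_force: [0.0, -0.4, -1.8]
finger_gap: 0.0169
clock: 28.18
tcp_pos: [0.4876, -0.2903, 0.1114]
orientation: [-0.001, 0.818, 0.576, -0.0]
wrist_force: [-0.9, -0.3, -0.9]
finger_gap: 0.0165
[ 0.4878 -0.2905  0.1121] [ 0.3741 -0.1068 -1.8362] 28.2333
```

View pics/s18z.png

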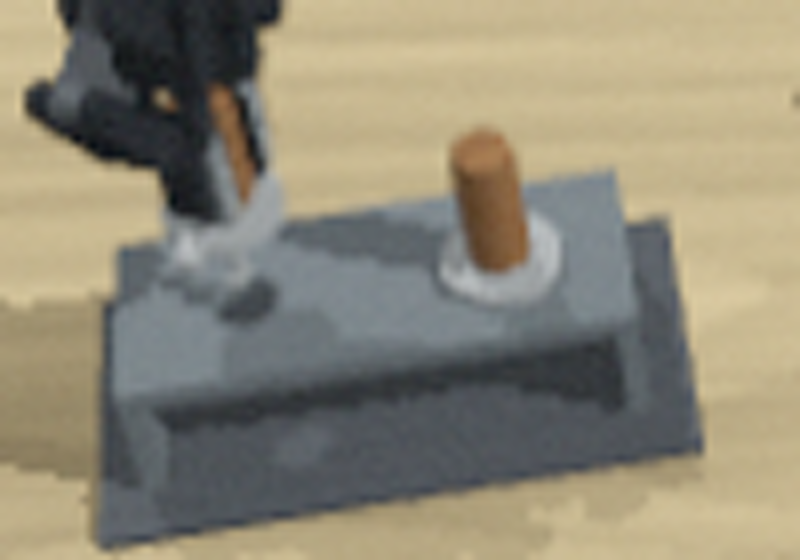

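```bash

python3 -m creep '{"hand":[10,10,10,10,10],"delta_pos":[[0.0008,0,0.004],[0,0,0.004],[0,0,0.004],[0,0,0.004],[0,0,0]],"turn":[0,0,0,0,0]}' 
python3 -m creep '{"hand":[10,10,10,10,10],"delta_pos":[[0,0,0.005],[0,0,0.005],[0,0,0.004],[0,0,0.002],[0,0,0]],"turn":[0,0,0,0,0]}' 

```

```text
clock: 28.65
tcp_pos: [0.4881, -0.29, 0.0993]
orientation: [-0.0, 0.818, 0.575, -0.0]
wrist_force: [-0.6, -0.6, -1.0]
finger_gap: 0.0162
clock: 29.07
tcp_pos: [0.4881, -0.29, 0.0865]
orientation: [-0.0, 0.818, 0.576, -0.0]
wrist_force: [-1.1, 0.7, -0.2]
finger_gap: 0.0166
```

```bash

python3 -m creep '{"hand":[10,10,10,10,10],"delta_pos":[[0,0,0.005],[0,0,0.006],[0,0,0.005],[0,0,0.0015],[0,0,0]],"turn":[0,0,0,0,0]}' 
python3 -m creep '{"hand":[10,10,10,10,10],"delta_pos":[[0,0,0.0008],[0,0,0.0005],[0,0,0],[0,0,0],[0,0,0]],"turn":[0,0,0,0,0]}' 

```

```text
clock: 29.48
tcp_pos: [0.4881, -0.2899, 0.0725]
orientation: [-0.001, 0.818, 0.576, -0.0]
wrist_force: [-0.1, 0.2, -1.6]
finger_gap: 0.0164
clock: 29.9
tcp_pos: [0.4885, -0.2903, 0.0723]
orientation: [0.0, 0.818, 0.576, 0.0]
wrist_force: [-0.3, -0.2, -1.3]
finger_gap: 0.0168
```

```bash

python3 -m creep '{"hand":[10,10,10,10,10],"delta_pos":[[0,0,0.0006],[0,0,0.0006],[0,0,0],[0,0,0],[0,0,0]],"turn":[0,0,0,0,0]}' 
python3 -m creep '{"hand":[10,10,10,10,10],"delta_pos":[[0,0,0.0006],[0,0,0.0006],[0,0,0],[0,0,0],[0,0,0]],"turn":[0,0,0,0,0]}' 

```

```text
clock: 30.32
tcp_pos: [0.4884, -0.2902, 0.0712]
orientation: [0.0, 0.818, 0.576, -0.0]
wrist_force: [0.2, 0.7, -0.7]
finger_gap: 0.0162
clock: 30.73
tcp_pos: [0.4885, -0.2902, 0.0711]
orientation: [0.0, 0.818, 0.576, 0.0]
wrist_force: [-1.6, 1.8, 5.7]
finger_gap: 0.0169
```

```bash

python3 -m creep '{"hand":[22,30,40,50,50],"delta_pos":[[0,0,0],[0,0,0],[0,0,0],[0,0,0],[0,0,0]],"turn":[0,0,0,0,0]}' 
python3 - <<'E'
from h import *
c=cam('wrist','w19.png')
cv2.imwrite('pics/w19z.png',cv2.resize(cv2.imread('pics/w19.png')[200:350,220:420],(800,600)))
E
```

```text
clock: 31.15
tcp_pos: [0.4885, -0.2902, 0.0701]
orientation: [-0.0, 0.818, 0.576, -0.0]
wrist_force: [-0.1, 0.2, 0.1]
finger_gap: 0.0499
```

View pics/w19z.png

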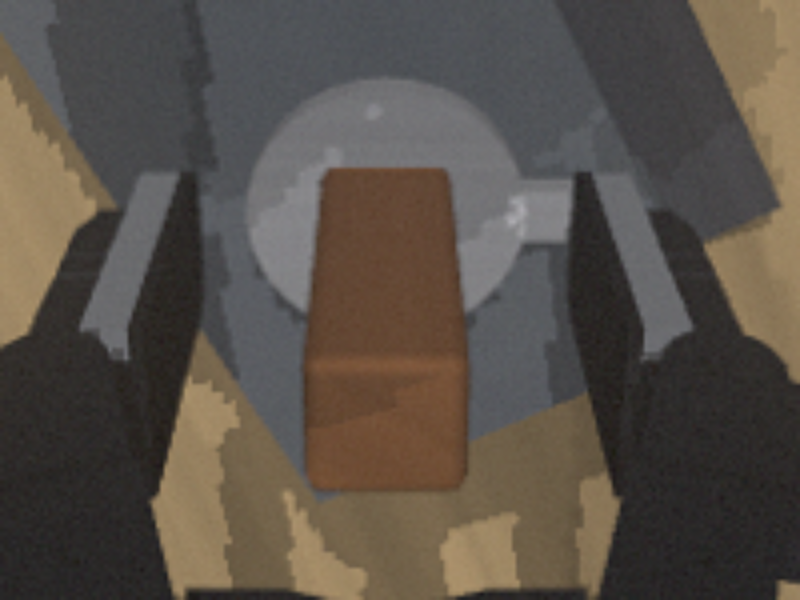

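The pick is seated flat on its collar and the fingers are clear of it. I'll lift straight up and take final checks.

```bash

python3 -m creep '{"hand":[50,50,50,50,50],"delta_pos":[[0,0,-0.01],[0,0,-0.03],[0,0,-0.04],[0,0,-0.045],[0,0,-0.045]],"turn":[0,0,0,0,0]}' 
python3 -m creep '{"hand":[50,50,50,50,50],"delta_pos":[[-0.04,0,-0.02],[-0.045,0,0],[-0.045,0,0],[-0.02,0,0],[0,0,0]],"turn":[0,0,0,0,0]}' 
python3 -m creep '{"hand":[50,50,50,50,50],"delta_pos":[[0,0,0],[0,0,0],[0,0,0],[0,0,0],[0,0,0]],"turn":[0,0,0,0,0]}' 
python3 - <<'E'
from h import *
np.set_printoptions(precision=4,suppress=True)
c=cam('wrist','w20.png'); t=cam('top','t20.png'); cam('scene','s20.png'); s=env.get_state(); print(s['tcp_pos'],s['wrist_force'],s['clock'])
T=cv2.imread('pics/t20.png'); S=cv2.imread('pics/s20.png'); W=cv2.imread('pics/w20.png')
f=lambda im,r,c,h,w:cv2.resize(im[r:r+h,c:c+w],(400,300),interpolation=cv2.INTER_CUBIC)
cv2.imwrite('pics/z20.png',np.vstack([np.hstack([f(T,160,265,60,80),f(W,0,0,400,640)]),np.hstack([f(S,195,310,60,80),f(S,190,200,60,80)])]))
for rc in [(178+i,k) for i in (-2,2) for k in (293,296,299)]: print(rc,dep(t,rc))
E
```

```text
clock: 31.62
tcp_pos: [0.488, -0.2898, 0.2079]
orientation: [-0.0, 0.818, 0.576, -0.0]
wrist_force: [1.0, -0.5, -0.4]
finger_gap: 0.0499
clock: 32.03
tcp_pos: [0.4466, -0.4065, 0.2224]
orientation: [0.001, 0.819, 0.574, -0.0]
wrist_force: [-0.4, -0.2, -0.1]
finger_gap: 0.0499
clock: 32.45
tcp_pos: [0.4484, -0.4021, 0.2223]
orientation: [-0.0, 0.817, 0.576, 0.0]
wrist_force: [0.4, 0.1, 0.1]
finger_gap: 0.0502
[ 0.4483 -0.4026  0.2223] [ 0.8539 -0.1481 -0.6112] 32.6
(176, 293) [0.5696 0.0642 0.0569]
(176, 296) [0.5702 0.0555 0.0506]
(176, 299) [0.5697 0.0464 0.0518]
(180, 293) [0.5574 0.0645 0.0575]
(180, 296) [0.5567 0.0553 0.0603]
(180, 299) [0.5568 0.0465 0.0575]
```

View pics/z20.png

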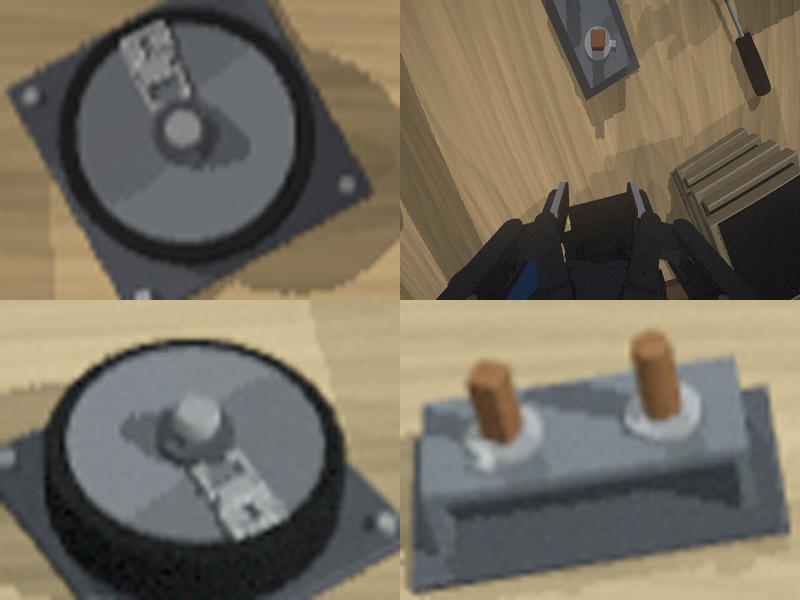

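The clip is lying flat on the wheel face, off the axle. The pick is upright in its hole beside the untouched awl, and the arm is clear of everything.

```bash
python3 - <<'E'
from h import *
print(env.hand_in())
E
```

```text
the job is handed in; nothing more can be done
None
```

The clip is off the axle and lying on the wheel, and the pick is back standing in its rack hole. I handed the job in at about 32.6 s of the 72 s allowed.

- **Prying:** The hook went down through the eye with no contact force. The clip then came out along its own axis. The largest pull I read was about 14.5 N, taken once at the end of each move, so the true peak could be slightly higher. Vertical force while pulling stayed under about 4 N.
- **Unhooking:** On the first try to back the toe out, the clip was resting on it and came along about 5 mm towards the axle. I drew the clip further out until its jaws dropped off the boss onto the wheel face. Sliding the toe back then brought the jaws up against the boss, so the clip stayed put while the toe came free.
- **Last checks:** The clip lies flat, with its top about 57 mm above the bench and its jaws clear of the cap. Its outer bar sits at or just over the tyre edge of the face. The pick is upright on its collar in the right-hand hole, about 3.5 mm from where it stood before. The awl looks unmoved, the arm is clear, and no check failed at hand-in. I did not look closely at the oil can and washer again at the end, but the arm and the pick never came near them.

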